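# Hang a hopper bin on the slatwall and stock it

### The arm

A 7-joint arm with a two-finger parallel gripper is mounted at the origin on a cart in front of the work surface, level with it; the furniture and walls round the work are solid. World frame = base frame: x ahead of the robot, y to its left, z up, the work surface at z = 0. Lengths are in m, angles in rad, forces in N, time in s.
With the tool pointing down it reaches from about 0.4 to 0.9 m from the base axis. Payload 5.5 kg.
Tool frame: the origin (TCP) lies at the very end of the fingers, on their centre line; the grasp point (between the pads) lies 19 mm behind it; z points along the fingers, y is the direction in which the jaws open and shut (so a half turn about z gives the same grasp; the last joint's range is limited). The gripper opens to 92 mm and grips with 3 to 60 N. Pads are 19 mm wide; open, the fingers measure 130 mm over their backs; the gripper's body (75 mm by 190 mm) begins 47 mm behind the grasp point.
Start: joints at [-0.956, 0.501, -0.427, 1.55, 0.221, 1.138, -0.21], TCP at [0.224, 0.61, 0.227] pointing down, gripper open.
Joint ranges: [-2.88, 2.88], [-0.31, 2.03], [-1.54, 1.56], [0.2, 2.42], [-1.41, 4.55], [0.19, 2.02], [-2.57, 2.57]. Speed limits (rad/s): [2.57, 2.57, 3.14, 3.14, 3.14, 3.14, 3.14].

### API

Orientations are given as a unit quaternion [x, y, z, w].
In Python, from bench import r gives the robot as it stands.
- The arm moves only by the shell command python3 -m jog 'ROWS' [FORCE]. ROWS is text: rows parted by semicolons, each of 5 numbers parted by spaces: the shift along the world's x, y, z in m, then the turn about the world's z in degrees, then the opening, from -1 (shut) to 1 (fully open). A call has 1 to 20 rows; each row shifts and turns the pose as measured when the row begins; what a row does not reach is not made up. A row lasts 1/8 s, in which the tool goes at most 62.5 mm and 10.7 degrees, less where a joint would pass 70% of its speed; a pose out of reach is approached as far as the arm can. A call is refused whole if a number of a shift passes 0.0625 or a number of a turn 10.7, either way. A call with a gripper value outside its range is refused whole. The fingers move at their own pace and stop on an object; FORCE is the grip in N (left out, the last holds). Time passes only in rows, so rows that do not move let the fingers close. It gives the time, the measured TCP pose, the force and the opening at its end, in the units of the state.
- r.read_state(): the state, without advancing time (a new reading comes with each control period).
- r.read_camera(name): name is "side" or "top" or "wrist"; returns the picture (420x560x3 uint8, red, green, blue); there is no depth.
- r.calibration(name): a dict with "camera_matrix" (3x3 intrinsics, pixels), "k1" (the pictures are not rectified: a ray, as slopes to the right and down, at radius r is drawn at 1 + k1 r^2 times it, then the intrinsics apply), "R" (3x3) and "t" (3): a world point X has camera coordinates R X + t; the wrist camera has in their place "hand_eye" (4x4, takes a point from camera to tool coordinates, whose origin is the TCP and whose axes are the flange's). Camera axes: x right, y down, z forward; pixel columns grow to the right and rows downward; lengths in m; the calibration is good to about 2 mm. A picture is of the moment at which its call begins: read the wrist's pose just before it. calibration takes no time and is no camera call.
- r.finish_job(): hands the job in, once; it reports no verdict.
The state is a dict: "time": time; "q": joint angles; "joint_velocities": joint speeds; "joint_efforts": joint torques, N m; "tool_pos": TCP position; "ee_rot": TCP orientation; "force": force on the tool from outside, world axes, zero at the start; "moment": the same for the moment, N m; "grip_width": finger opening in m.
Only numpy, scipy, OpenCV 4.12 (cv2) and the standard library are available. Lean on these libraries where they do the work, as an engineer would, in place of code of your own. Each camera call takes 0.05 s, during which the arm holds its last target.

### The job

Hang the small empty blue bin in the top groove of the slatwall stand, centred under the label holder that has no bin yet: tilt its nose up to work the lip at its back into the groove, swing it down, and press its nose home until the spring catch snaps into the groove below and its back lies flush, feeling your way and never forcing it. Then stand the open amber vial from the worktop upright in the bin, without tipping it and without disturbing the other things.

Things in the scene. Friction and masses are not known exactly. Their poses are not given: they have to be found in the camera images.
- bay (a point): Where to hang the bin, straight below the middle of the free label holder (blank card, 56x16 mm, on the top slat), nominally on the slatwall's front face at the lower edge of the top groove's slot; x into the board, y left, z up. It is taken from the holder, which is clipped on by hand: the true face lies 0 to 8 mm behind it, the slot's true edge up to 8 mm higher or lower: feel for them.
- label_card (a point): Middle of the free label holder's blank card, 35 mm above bay, axes as there. It is clipped on the top slat of a white slatwall stand: 440 mm wide, 22 thick, 260 high, fixed. Three level grooves 75 mm apart: slots 15 mm high in the 4 mm thick face, a 14 mm deep cavity behind, from 6 mm below to 14 above the slot. Feet reach 40 mm forward. A twin bin hangs 155 mm or more left of bay.
- bin_mid (a point): Small empty blue hopper bin, 110 mm long, 56 wide, about 0.17 kg. Point: middle of its length and width, 25 mm above its underside; x to its back, y left, z up. Side walls slope from 75 mm high at the back to 28 at the nose (51 at the middle); front wall 28 mm high, floor 3 mm; inside 51 wide. Grip it across its width here, best leaning: when the nose is tilted up the tool turns with it.
- bin_heel (a point): Point of the bin on the rear face of its back plate, at the underside of the hanging tongue: 55 mm behind and 59 mm above bin_mid, axes as there. The back plate is 95 mm high. Seated, this point lies on the slot's lower edge, up to 3 mm in front of the face, and the tongue rests on the slot's lower edge.
- bin_lip (a point): Top of the bin's upturned lip, 8 mm behind and 19 above bin_heel. A tongue 50 mm wide, 11 high runs 6.5 mm back from the heel; the lip, 3 mm thick, is behind it, from 8 to 19 mm above the heel. Level it cannot pass the slot. Nose up 32 degrees: heel 1 mm above the slot's edge, in to 9.5 mm before the face; 28 degrees: lift to 4.5, in to 7; then 4 above, in to 2 as it turns level; lower.
- bin_nose (a point): Middle of the outside of the bin's front wall, 18 mm above its underside (55 mm before, 7 below bin_mid), axes as there: where to push it home. Hung loose, the bin stays about 6 degrees nose up on its sprung catch; 6 to 10 N here towards the board snaps it in.
- bin_catch_tip (a point): Grey sprung catch low on the bin's back plate, 16 mm wide, sticks out 14 mm; point at its tip, 14 mm behind and 73 below bin_heel. Its ramped nose rides over the lower edge of the middle groove's slot against a spring (about 3 to 5 N, 3 mm travel) and snaps down behind it. Axes as bin_mid.
- vial_mid (a point): Open amber vial part filled with tablets, 36 mm across, 84 mm tall, upright on the worktop, about 0.05 kg. Point: on its axis, 42 mm above its foot; z up. The vial like it in the bin already hung is not meant.
- pill_bottle: White pill bottle with a cap, 48 mm across, 88 mm tall, loose, a bystander. Origin under its foot; z up.
- jar: Amber jar with a lid, 68 mm across, 92 mm tall, loose, a bystander. Origin under its foot; z up.
Not all that is in view belongs to the job. Of the things that look like the part that bears vial_mid, take the one that is farthest to the robot's left at the start.

How it is judged:
By the outcome, as a careful person would: the job done as asked, in the order asked, and still so for the second after the job is handed in, with the robot touching nothing.
It also fails if it takes over 72 s, if anything falls off the work surface, if the arm or the gripper's body presses on something with over 40 N, if the wrist force passes 120 N, or if a joint passes its speed limit or range.

## Working session

There is one attempt and no reset: what is moved stays moved. The work goes in short steps, Python scripts to look and compute and a shell command to move; the robot and the scene stay as the last step left them, time stands still between calls to the robot, and variables do not carry over. Pictures are saved under pics/ and viewed, and the job is handed in when it is done.

```bash
ls -la; mkdir -p pics; python3 - <<'E'
from bench import r
import cv2,json
s=r.read_state()
print({k:(v if not hasattr(v,'tolist') else v.tolist()) for k,v in s.items()})
for n in ['side','top','wrist']:
    im=r.read_camera(n); cv2.imwrite(f'pics/{n}0.png',im[:,:,::-1])
    c=r.calibration(n); print(n,{k:(v.tolist() if hasattr(v,'tolist') else v) for k,v in c.items()})
E
python3 -m jog --help | head -30
```

```text
total 12
drwxr-xr-x  3 agent agent 4096 Dec  6 12:01 .
drwxr-xr-x 23 root  root  4096 Dec  6 12:01 ..
drwxr-xr-x  2 agent agent 4096 Dec  6 12:01 pics
{'time': 0.0, 'q': [-0.9557704117502245, 0.5018382156910469, -0.4267708065495419, 1.5514820153503368, 0.2208097666206352, 1.1383039192052389, -0.21028226173491862], 'joint_velocities': [-0.0005049884864546094, 0.0014067158067335357, -0.0004234127552668322, 0.0004669732131138811, 0.00028392412476577997, -6.832700082528079e-05, -0.00026757697234821117], 'joint_efforts': [0.00039289420783461537, -56.65982365608215, -5.815505683422089, -27.912206053733826, -0.06852938560768962, 0.03047982696443796, 0.00018507156255509472], 'tool_pos': [0.2238060280001152, 0.6094870576627577, 0.22566928399330666], 'ee_rot': [0.1749749080272374, 0.9845723982578912, -0.0009679614743455342, -0.00019287340016733827], 'force': [0.3325925352120597, -0.23518922548038712, -0.8863702180486236], 'moment': [-0.019329444283853966, -0.01476465801508344, -0.0463258076273799], 'grip_width': 0.09160317204796316}
side {'camera_matrix': [[409.8675700347283, 0.0, 284.57963883
[... 618 characters left out ...]
3201145383792, 0.00294901418950265, -0.1923593931101166], [0.19223850684392074, -0.023579690935605194, -0.9810649084855706]], 't': [0.012860450150009358, 0.5511153545295601, 1.177199195115512]}
wrist {'camera_matrix': [[300.02324021783596, 0.0, 282.9962200109625], [0.0, 300.02324021783596, 211.07400392814532], [0.0, 0.0, 1.0]], 'k1': -0.0611368941234017, 'hand_eye': [[-0.0003172678893392925, -0.9649812380170212, -0.26231871762461, 0.06991722752416127], [0.9999998358108756, -0.0001809791837807198, -0.0005437138520613052, -0.0013233781310064696], [0.00047719943868304067, -0.2623188470576761, 0.9649811369964819, -0.15866763156832583], [0.0, 0.0, 0.0, 1.0]]}validation failed for argument at $...
```

View pics/side0.png

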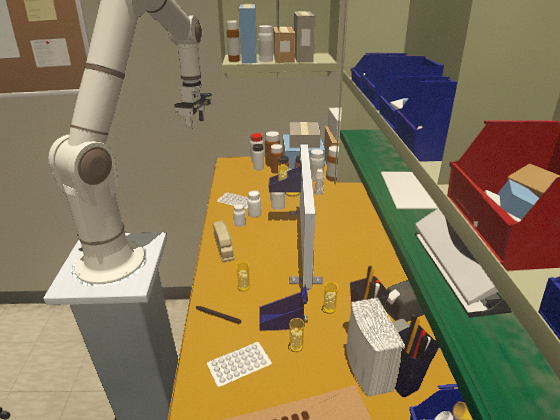

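View pics/top0.png

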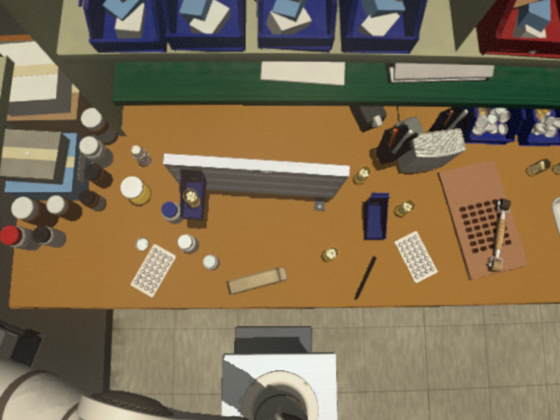

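View pics/wrist0.png

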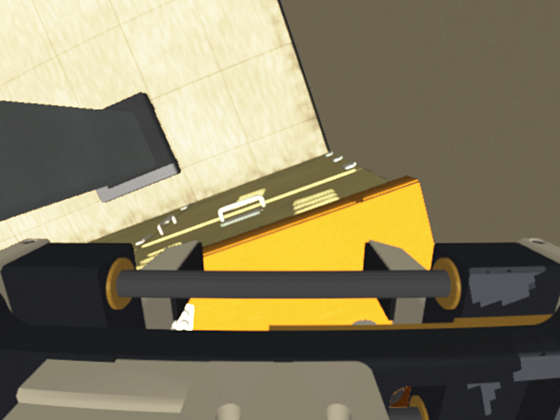

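```bash
cat > h.py <<'E'
import numpy as np, cv2
from bench import r
from scipy.spatial.transform import Rotation as Ro
def cal(n,pos=None,quat=None):
    c=r.calibration(n); K=np.array(c['camera_matrix']);k1=c['k1']
    if n=='wrist':
        s=r.read_state() if pos is None else None
        p=np.array(s['tool_pos'] if pos is None else pos); q=s['ee_rot'] if quat is None else quat
        T=np.eye(4);T[:3,:3]=Ro.from_quat(q).as_matrix();T[:3,3]=p
        C=T@np.array(c['hand_eye']); R=C[:3,:3].T; t=-R@C[:3,3]
    else: R=np.array(c['R']);t=np.array(c['t'])
    return K,k1,R,t
def ray(cm,uv):
    K,k1,R,t=cm
    s=cv2.undistortPoints(np.array([[uv]],float),K,np.array([k1,0,0,0.]))[0,0]
    d=R.T@np.array([s[0],s[1],1.]); return -R.T@t,d/np.linalg.norm(d)
def onz(cm,uv,z):
    o,d=ray(cm,uv); return o+d*(z-o[2])/d[2]
def onplane(cm,uv,p0,n):
    o,d=ray(cm,uv); return o+d*np.dot(np.array(p0)-o,n)/np.dot(d,n)
def proj(cm,X):
    K,k1,R,t=cm
    return cv2.projectPoints(np.array(X,float).reshape(-1,3),cv2.Rodrigues(R)[0],t,K,np.array([k1,0,0,0.]))[0].reshape(-1,2)
def tri(a,ua,b,ub):
    oa,da=ray(a,ua);ob,db=ray(b,ub)
    A=np.stack([da,-db],1);x=np.linalg.lstsq(A,ob-oa,rcond=None)[0]
    P,Q=oa+x[0]*da,ob+x[1]*db
    return (P+Q)/2,np.linalg.norm(P-Q)
E
python3 - <<'E'
import cv2,numpy as np
t=cv2.imread('pics/top0.png');s=cv2.imread('pics/side0.png')
cv2.imwrite('pics/topc.png',cv2.resize(t[140:280,140:430],None,fx=2.75,fy=2.75,interpolation=cv2.INTER_CUBIC))
cv2.imwrite('pics/sidec.png',cv2.resize(s[130:370,200:400],None,fx=2.5,fy=2.5,interpolation=cv2.INTER_CUBIC))
from h import *
T=cal('top');S=cal('side')
for uv,z in [((330,255),.08),((362,175),.08),((403,208),.08),((192,197),.15),((377,217),.05),((165,165),.26),((348,172),.26)]:
    print(uv,onz(T,uv,z).round(3))
print('cams',-T[2].T@T[3],-S[2].T@S[3])
E
```

```text
(330, 255) [ 0.418 -0.141  0.08 ]
(362, 175) [ 0.644 -0.239  0.08 ]
(403, 208) [ 0.548 -0.351  0.08 ]
(192, 197) [0.565 0.227 0.15 ]
(377, 217) [ 0.528 -0.284  0.05 ]
(165, 165) [0.619 0.275 0.26 ]
(348, 172) [ 0.601 -0.163  0.26 ]
cams [0.31461311 0.03898956 1.26063075] [ 0.49021131 -1.03310912  0.79727077]
```

View pics/topc.png

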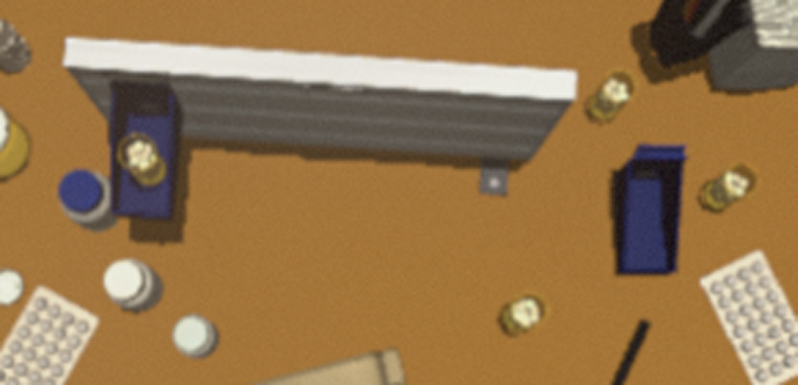

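View pics/sidec.png

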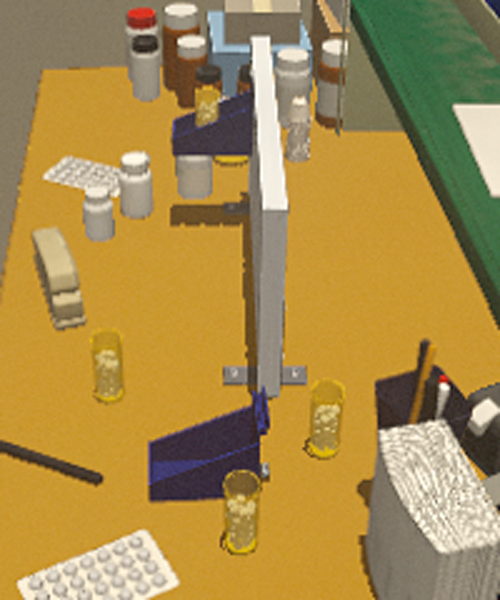

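```bash
python3 -m jog '0.02 -0.05 0 -6 1;0.02 -0.05 0 -6 1;0.02 -0.05 0 -6 1;0.02 -0.05 0 -6 1;0.02 -0.05 0 -6 1;0.02 -0.05 0 -6 1;0.02 -0.05 0 -6 1;0.02 -0.05 0 -6 1;0.02 -0.05 0 -6 1;0.02 -0.05 0 -6 1;0.02 -0.05 0 -6 1;0.02 -0.05 0 -4 1'
python3 - <<'E'
from h import *
T=cal('top')
print(onz(T,(259,171),.21), onz(T,(259,171),.25))
E
```

```text
time: 1.65
tool_pos: [0.4642, -0.0067, 0.2243]
ee_rot: [0.719, 0.695, 0.002, -0.001]
force: [0.1, 0.2, -0.3]
grip_width: 0.092
[0.61777962 0.05098644 0.21      ] [0.60623736 0.05052969 0.25      ]
```

```bash
python3 -m jog '0 0 0 0 1'; python3 - <<'E'
from h import *
s=r.read_state(); im=r.read_camera('wrist'); cv2.imwrite('pics/w1.png',im[:,:,::-1]); 
np.savez('w1.npz',p=s['tool_pos'],q=s['ee_rot']); print(s['tool_pos'],s['ee_rot'],s['time'])
im=r.read_camera('top'); cv2.imwrite('pics/t1.png',im[:,:,::-1]); 
E
```

```text
time: 1.78
tool_pos: [0.4651, -0.0113, 0.2243]
ee_rot: [0.722, 0.692, 0.001, -0.001]
force: [-0.4, 0.8, -0.5]
grip_width: 0.0923
[ 0.46508101 -0.01133994  0.22428433] [ 7.22140808e-01  6.91744591e-01  1.31570434e-03 -5.85671224e-04] 1.775
```

View pics/w1.png

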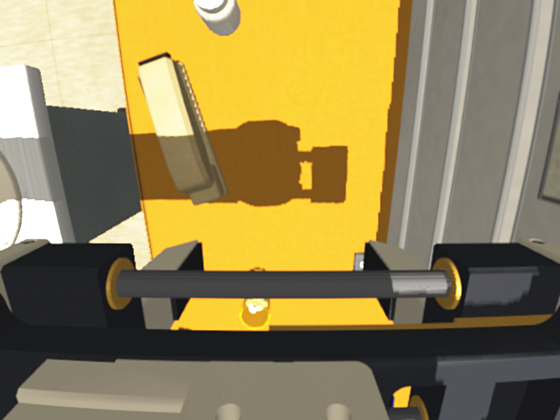

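```bash
python3 -m jog '-0.03 0 0.02 0 1;-0.03 0 0.02 0 1;0 0 0 0 1'; python3 - <<'E'
from h import *
s=r.read_state(); im=r.read_camera('wrist'); cv2.imwrite('pics/w2.png',im[:,:,::-1]); 
np.savez('w2.npz',p=s['tool_pos'],q=s['ee_rot']); print(s['tool_pos'],s['ee_rot'],s['time'])
c=im[60:260,370:560,::-1]
cv2.imwrite('pics/w2c.png',cv2.resize(c,None,fx=3,fy=3,interpolation=cv2.INTER_CUBIC))
E
```

```text
time: 2.25
tool_pos: [0.4006, -0.0019, 0.2637]
ee_rot: [0.716, 0.698, 0.001, -0.003]
force: [0.7, 0.9, 0.3]
grip_width: 0.0919
[ 0.40059241 -0.00191989  0.26371225] [ 7.16183813e-01  6.97904512e-01  5.32346981e-04 -3.12340949e-03] 2.25
```

View pics/w2c.png

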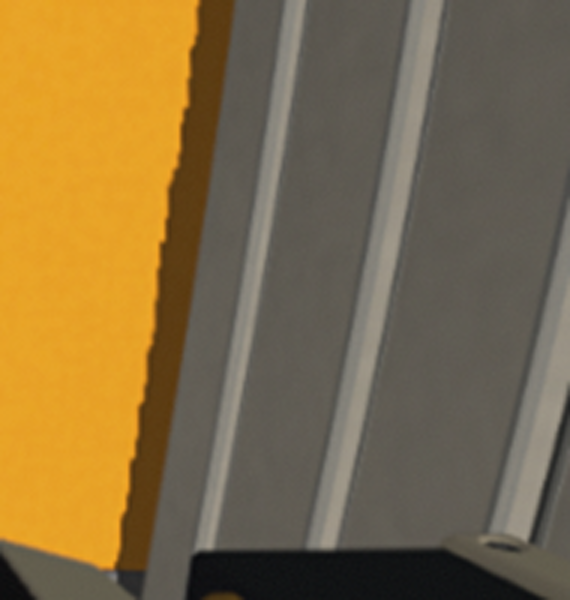

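```bash
python3 -m jog '0.03 0 0.035 0 1;0.03 0 0.035 0 1;0 0 0 0 1'; python3 - <<'E'
from h import *
s=r.read_state(); im=r.read_camera('wrist'); cv2.imwrite('pics/w3.png',im[:,:,::-1]); 
np.savez('w3.npz',p=s['tool_pos'],q=s['ee_rot']); print(s['tool_pos'],s['ee_rot'],s['time'])
c=im[60:260,370:560,::-1]
cv2.imwrite('pics/w3c.png',cv2.resize(c,None,fx=3,fy=3,interpolation=cv2.INTER_CUBIC))
E
```

```text
time: 2.68
tool_pos: [0.4621, 0.0018, 0.3326]
ee_rot: [0.714, 0.701, -0.001, -0.004]
force: [-0.1, -0.9, -1.5]
grip_width: 0.0915
[0.46210799 0.00179489 0.33264541] [ 7.13589832e-01  7.00549623e-01 -6.71497513e-04 -4.39616192e-03] 2.675
```

View pics/w3c.png

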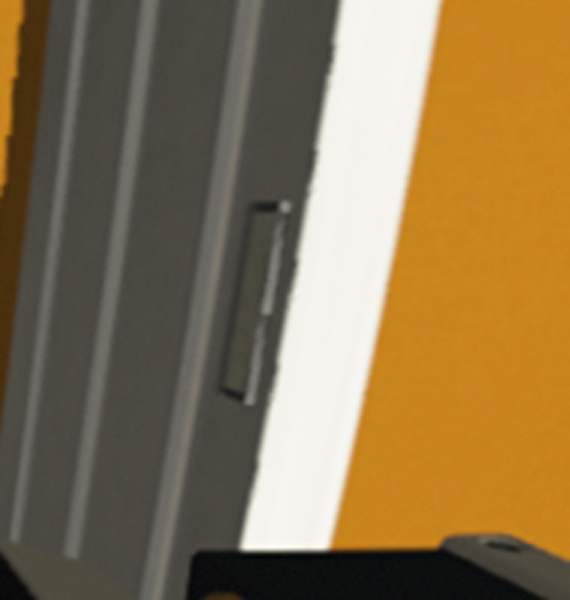

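```bash
cat > m1.py <<'E'
from h import *
d=np.load('w3.npz'); W=cal('wrist',d['p'],d['q'])
f=lambda u,v:(370+(u-1)/3,60+(v-1)/3)
print('cam',-W[2].T@W[3])
A=onz(W,f(340,0),.26);B=onz(W,f(240,550),.26)
A2=onz(W,f(440,0),.26);B2=onz(W,f(330,550),.26)
print('front edge',A,B,'back',A2,B2)
t=(A-B)/np.linalg.norm(A-B); n=np.array([t[1],-t[0],0]); print('yaw of normal deg',np.degrees(np.arctan2(n[1],n[0])))
print('thick',(A2-A)@n,(B2-A)@n)
for nm,uvs in {'top slot lo':[(240,0),(142,590)],'top slot hi':[(263,0),(165,590)],'mid lo':[(138,0),(66,550)],'mid hi':[(158,0),(80,550)],'bot lo':[(76,0),(10,540)],'bot hi':[(88,0),(20,540)],'base':[(47,0),(0,400)]}.items():
    for off in (0,): print(nm,[onplane(W,f(*u),A-off*n,n).round(4).tolist() for u in uvs])
for off in (0,.004,.008):
    P=[onplane(W,f(*u),A-off*n,n) for u in [(252,212),(278,212),(226,388),(248,390)]]
    print('label',off,np.round(P,4).tolist(),np.mean(P,0).round(4), 'w',np.linalg.norm(P[0]-P[2]),'h',np.linalg.norm(P[0]-P[1]))
E
python3 m1.py
```

```text
cam [0.46452361 0.06992893 0.49167458]
front edge [0.61015384 0.12035759 0.26      ] [ 0.6005927  -0.02177382  0.26      ] back [0.63637632 0.12113644 0.26      ] [ 0.62697364 -0.02243519  0.26      ]
yaw of normal deg -3.8484704984585307
thick 0.026111076274168504 0.02636584074534008
top slot lo [[0.6108, 0.1307, 0.2097], [0.5983, -0.0562, 0.2081]]
top slot hi [[0.6107, 0.1279, 0.223], [0.5987, -0.0496, 0.2234]]
mid lo [[0.6119, 0.147, 0.1319], [0.5974, -0.069, 0.1362]]
mid hi [[0.6117, 0.1431, 0.1502], [0.5978, -0.0635, 0.1507]]
bot lo [[0.613, 0.1621, 0.0606], [0.5959, -0.092, 0.062]]
bot hi [[0.6127, 0.1587, 0.0765], [0.5962, -0.0865, 0.077]]
base [[0.6136, 0.1714, 0.017], [0.6001, -0.0291, 0.0146]]
label 0 [[0.6067, 0.0695, 0.2347], [0.6067, 0.0696, 0.2477], [0.6034, 0.0197, 0.2371], [0.6035, 0.0213, 0.2487]] [0.6051 0.045  0.242 ] w 0.05002980027531638 h 0.013061376584362972
label 0.004 [[0.6027, 0.0696, 0.2419], [0.6027, 0.0696, 0.2546], [0.5995, 0.0211, 0.2443], [0.5996, 0.0227, 0.2555]] [0.6011 0.0457 0.2491] w 0.048619687634336294 h 0.012693235753720902
label 0.008 [[0.5987, 0.0696, 0.2492], [0.5987, 0.0696, 0.2615], [0.5956, 0.0225, 0.2514], [0.5957, 0.0241, 0.2624]] [0.5972 0.0464 0.2561] w 0.047209574993356214 h 0.012325094923078862
```

```bash
python3 - <<'E'
from h import *
t=cv2.imread('pics/top0.png')
cv2.imwrite('pics/tb.png',cv2.resize(t[150:205,155:355],None,fx=4,fy=4,interpolation=cv2.INTER_CUBIC))
s=cv2.imread('pics/side0.png')
cv2.imwrite('pics/sb.png',cv2.resize(s[140:300,280:330],None,fx=5,fy=3.7,interpolation=cv2.INTER_CUBIC))
w=cv2.imread('pics/w3.png')
cv2.imwrite('pics/wb.png',cv2.resize(w[60:250,420:530],None,fx=5,fy=3,interpolation=cv2.INTER_CUBIC))
E
```

```text
(no output)
```

View pics/tb.png

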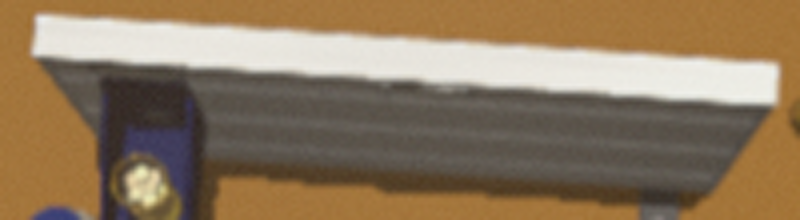

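View pics/sb.png

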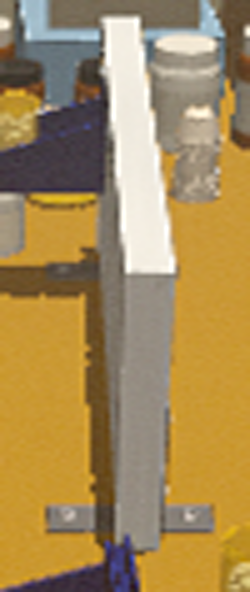

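View pics/wb.png

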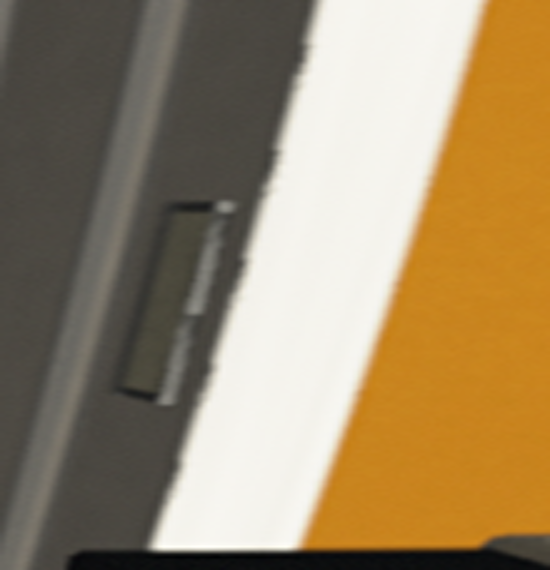

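```bash
python3 - <<'E'
from h import *
T=cal('top');S=cal('side')
print('near front top',tri(T,(349.2,176.2),S,(304.4,213.5)))
print('near back top',tri(T,(349.2,165.75),S,(315,213.5)))
print('near bottom front side z0',onz(S,(303,287.3),0))
for z in (.25,.26,.27):
  a,b=onz(T,(163.75,164.25),z),onz(T,(349.2,176.2),z);a2=onz(T,(164.5,153.75),z);b2=onz(T,(349.2,165.75),z)
  print(z,a,b,np.linalg.norm(a-b),np.degrees(np.arctan2(a[0]-b[0],a[1]-b[1])),a2[0]-a[0],b2[0]-b[0])
E
```

```text
near front top (array([ 0.59254796, -0.16672345,  0.2541227 ]), np.float64(0.0009851448983680042))
near back top (array([ 0.61901394, -0.1679425 ,  0.25373304]), np.float64(0.001241174526297465))
near bottom front side z0 [ 0.59599135 -0.15744134  0.        ]
0.25 [0.623819   0.28072166 0.25      ] [ 0.59317393 -0.16756301  0.25      ] 0.44933091103842093 3.91069795471884 0.026567258263132887 0.0263183385414959
0.26 [0.62075947 0.27832977 0.26      ] [ 0.59041762 -0.16551921  0.26      ] 0.44488486669472244 3.910697954718834 0.02630438026959503 0.026057923561503826
0.27 [0.61769994 0.27593788 0.27      ] [ 0.58766132 -0.16347541  0.27      ] 0.4404388223510241 3.910697954718856 0.02604150227605695 0.02579750858151164
```

```bash
python3 -m jog '0.006 -0.032 -0.004 10 1;0.006 -0.032 -0.004 10 1;0.006 -0.032 -0.004 10 1;0.006 -0.032 -0.004 10 1;0.006 -0.032 -0.004 10 1;0.006 -0.032 -0.004 10 1;0.006 -0.032 -0.004 10 1;0.006 -0.032 -0.004 10 1;0.006 -0.032 -0.004 10 1;0 0 0 0 1'; python3 - <<'E'
from h import *
s=r.read_state(); im=r.read_camera('wrist'); cv2.imwrite('pics/w4.png',im[:,:,::-1]); 
np.savez('w4.npz',p=s['tool_pos'],q=s['ee_rot']); print(s['tool_pos'],s['ee_rot'],s['time'],s['q'])
E
```

```text
time: 3.98
tool_pos: [0.5036, -0.2839, 0.2747]
ee_rot: [-0.024, 1.0, -0.009, -0.015]
force: [0.9, -0.4, 0.1]
grip_width: 0.0913
[ 0.50361034 -0.28388024  0.27469172] [-0.0244098   0.99954227 -0.00893364 -0.0154794 ] 3.975 [ 0.28254074  0.31023016  0.20682036  1.68456124 -0.03485978  1.17170965
  2.11380358]
```

View pics/w4.png

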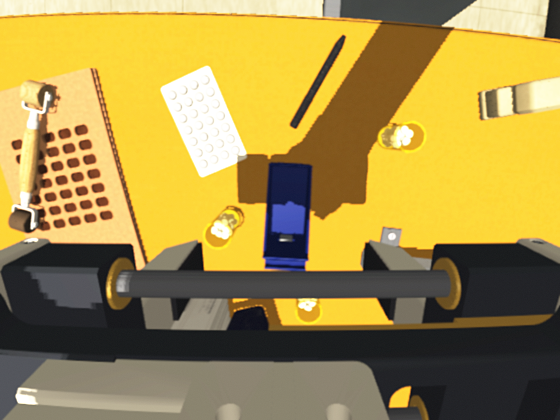

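```bash
python3 - <<'E'
from h import *
w=cv2.imread('pics/w4.png')
cv2.imwrite('pics/w4c.png',cv2.resize(w[150:275,195:335],None,fx=4.6,fy=4.6,interpolation=cv2.INTER_CUBIC))
E
```

```text
(no output)
```

View pics/w4c.png

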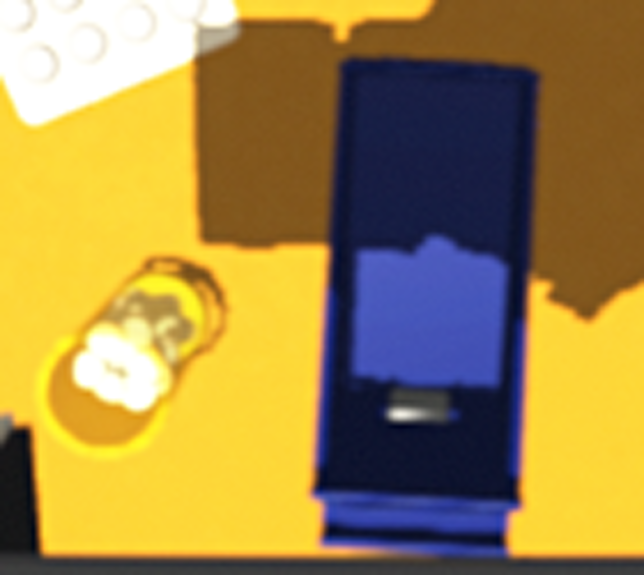

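```bash
cat > m2.py <<'E'
from h import *
d=np.load('w4.npz'); W=cal('wrist',d['p'],d['q'])
f=lambda u,v:(195+(u-2)/4.6,150+(v-2)/4.6)
a,b=onz(W,f(342,62),.028),onz(W,f(537,72),.028)
c,e=onz(W,f(315,493),.095),onz(W,f(520,505),.095)
print('nose',a,b,np.linalg.norm(a-b)); print('back',c,e,np.linalg.norm(c-e))
n=(a+b)/2;k=(c+e)/2;print('len',np.linalg.norm((k-n)[:2]),'yaw',np.degrees(np.arctan2(k[1]-n[1],k[0]-n[0])),
 'yaw nose',np.degrees(np.arctan2(-(b-a)[0],(b-a)[1])),'yaw back',np.degrees(np.arctan2(-(e-c)[0],(e-c)[1])))
print('nose mid',n,'back mid',k)
print('vialC rim', onz(W,f(103,393),.084), 'left/right', onz(W,f(40,385),.084),onz(W,f(170,390),.084),'foot',onz(W,f(185,300),.0))
v=onz(W,(403,137),.084);print('vialA rim approx',v)
E
python3 m2.py
```

```text
nose [ 0.46996087 -0.31041406  0.028     ] [ 0.46997856 -0.25319744  0.028     ] 0.057216624747406804
back [ 0.57766849 -0.30921892  0.095     ] [ 0.57803573 -0.25502287  0.095     ] 0.054197293767178634
len 0.10788286145040993 yaw -0.1673726614887253 yaw nose -0.017709019208226373 yaw back -0.3882366543852652
nose mid [ 0.46996971 -0.28180575  0.028     ] back mid [ 0.57785211 -0.2821209   0.095     ]
vialC rim [ 0.55679444 -0.3679754   0.084     ] left/right [ 0.55550927 -0.38508122  0.084     ] [ 0.55492424 -0.34985516  0.084     ] foot [ 0.55170193 -0.36048909  0.        ]
vialA rim approx [ 0.42773913 -0.15491556  0.084     ]
```

```bash
python3 -m jog '-0.003 0 -0.03 -1 1;-0.003 0.001 -0.04 -1 1;-0.003 0.001 -0.04 -1 1;-0.003 0 -0.04 0 1;-0.002 0 -0.04 0 1;0 0 -0.02 0 1;0 0 0 0 1'; python3 -c "
from h import *
s=r.read_state();print(s['tool_pos'],s['ee_rot'],Ro.from_quat(s['ee_rot']).as_matrix()[:,2])"
```

```text
time: 4.9
tool_pos: [0.4877, -0.2632, 0.0557]
ee_rot: [0.003, 1.0, -0.003, -0.018]
force: [-1.3, 0.7, -0.2]
grip_width: 0.0919
[ 0.48768103 -0.26315095  0.05574987] [ 0.00291623  0.99983578 -0.00288096 -0.01765266] [-0.03531633 -0.00565801 -0.99936017]
```

```bash
python3 -m jog '0.001 -0.01 -0.01 0 1;0.001 -0.009 -0.01 0 1;0 0 -0.012 0 1;0 0 0 0 1'; python3 -c "
from h import *
s=r.read_state();print(s['tool_pos'],s['ee_rot'],Ro.from_quat(s['ee_rot']).as_matrix()[:,2],s['force'])"
```

```text
time: 5.4
tool_pos: [0.4917, -0.2832, 0.024]
ee_rot: [0.003, 1.0, -0.003, -0.016]
force: [-0.5, -1.1, 0.7]
grip_width: 0.092
[ 0.4916663  -0.28318945  0.02398202] [ 0.0032313   0.9998635  -0.00344712 -0.01583201] [-0.03168197 -0.00679098 -0.99947493] [-0.45087103 -1.09746047  0.65082146]
```

```bash
python3 -m jog '-0.001 0.001 -0.01 0 1;0 0 -0.006 0 1;0 0 0 0 0;0 0 0 0 -1;0 0 0 0 -1;0 0 0 0 -1;0 0 0 0 -1' 4; python3 -c "
from h import *
s=r.read_state();print(s['tool_pos'],s['ee_rot'],s['grip_width'],s['force'],s['moment'])"
```

```text
time: 6.28
tool_pos: [0.4912, -0.2819, 0.0077]
ee_rot: [0.003, 1.0, -0.004, -0.015]
force: [-0.1, 0.5, -1.1]
grip_width: 0.0559
[ 0.49123414 -0.28190293  0.00771468] [ 0.00309374  0.99987317 -0.00353602 -0.01521757] 0.05594114137669046 [-0.11514478  0.49383764 -1.10361362] [ 0.03236473 -0.03298656 -0.00040378]
```

```bash
python3 -m jog '0.002 0 0.006 0 -1;0.003 0 0.006 0 -1;0.003 0 0.006 0 -1;0.003 0 0.006 0 -1;0 0 0 0 -1' 3; python3 - <<'E'
from h import *
s=r.read_state();print(s['tool_pos'],s['ee_rot'],s['grip_width'],s['force'],s['moment'])
im=r.read_camera('side'); cv2.imwrite('pics/s5.png',cv2.resize(im[230:390,220:340,::-1],None,fx=5,fy=3.7*5/3.7,interpolation=cv2.INTER_CUBIC)[:590])
E
```

```text
time: 6.9
tool_pos: [0.5032, -0.2818, 0.0338]
ee_rot: [0.003, 1.0, -0.004, -0.015]
force: [-0.3, -0.3, -1.2]
grip_width: 0.0556
[ 0.50324821 -0.28182591  0.03382302] [ 0.00298092  0.99987641 -0.00356849 -0.01501796] 0.05564330109507667 [-0.30983306 -0.32081474 -1.16200168] [ 0.09690253 -0.17802306 -0.03376653]
```

View pics/s5.png

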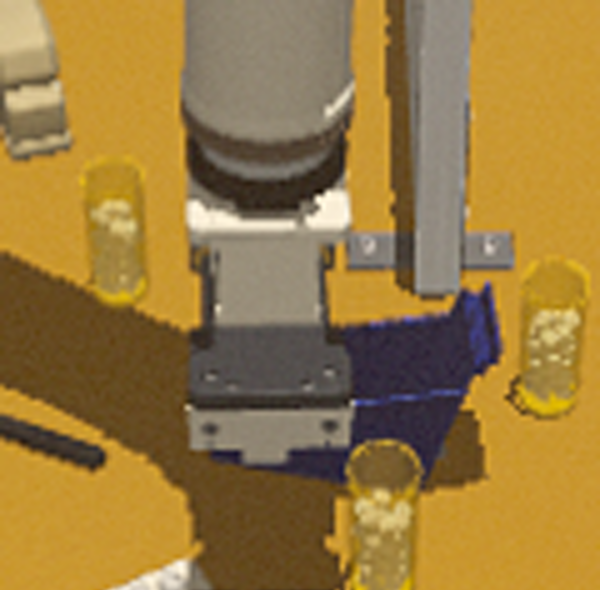

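```bash
cat > m3.py <<'E'
from h import *
import sys
S=cal('side')
def P(u,v,y=-.310,ox=220,oy=230,k=5):
    return onplane(S,(ox+(u-2)/k,oy+(v-2)/k),(0,y,0),np.array([0,1.,0]))
E
python3 - <<'E'
from m3 import *
for nm,u in dict(botmid=(215,458),bot2=(340,481),backbot=(427,488),plate_top=(490,283),wallmid0=(352,402),wallmid1=(460,390),walltop0=(352,325),walltop1=(455,312)).items(): print(nm,P(*u).round(4))
E
```

```text
botmid [ 0.479 -0.31   0.032]
bot2 [ 0.5414 -0.31    0.0112]
backbot [ 0.5858 -0.31    0.0029]
plate_top [ 0.6122 -0.31    0.1402]
wallmid0 [ 0.5472 -0.31    0.0665]
wallmid1 [ 0.6003 -0.31    0.0711]
walltop0 [ 0.5469 -0.31    0.1175]
walltop1 [ 0.5961 -0.31    0.1228]
```

```bash
cat > cs.py <<'E'
import numpy as np, cv2
# coordinates in mm; heel origin. face plane x=0, slot z 0..15. walls: face slab x 0..4 (z<0 and z>15); cavity 4..18, z -6..29
S=10
def poly_bin():
    plate=np.array([(-3,-84),(0,-84),(0,11),(-3,11)],float)
    tongue=np.array([(0,0),(6.5,0),(6.5,11),(0,11)],float)
    lip=np.array([(5,8),(9.5,8),(9.5,19),(6.5,19),(6.5,11)],float)
    catch=np.array([(0,-70),(0,-77),(11,-73),(11,-70)],float)
    return [plate,tongue,lip]
W,H=1000,2200
x0,z0=-40,-120
def pix(p): return np.round((np.array(p)-[x0,z0])*S).astype(np.int32)
solid=np.zeros((2000,800),np.uint8)
def fill(img,p): cv2.fillPoly(img,[pix(p)],1)
fill(solid,[(0,-120),(4,-120),(4,0),(0,0)]); fill(solid,[(0,15),(4,15),(4,80),(0,80)])
fill(solid,[(4,-120),(40,-120),(40,-6),(4,-6)]); fill(solid,[(18,-7),(40,-7),(40,80),(18,80)]); fill(solid,[(4,29),(40,29),(40,80),(4,80)])
# middle groove slot (z -75..-60) open
solid[int((-75-z0)*S):int((-60-z0)*S), int((0-x0)*S):int((18-x0)*S)]=0
def pen(hx,hz,th):
    c,s=np.cos(np.radians(th)),np.sin(np.radians(th))
    im=np.zeros_like(solid)
    for p in poly_bin():
        q=np.stack([p[:,0]*c+p[:,1]*s+hx,-p[:,0]*s+p[:,1]*c+hz],1); fill(im,q)
    return int((im&solid).sum())
E
python3 - <<'E'
from cs import *
# for each theta, heel x: range of feasible hz
for th in (40,36,34,32,30,28,25,20,15,10,6):
    out=[]
    for hx in (-14,-12,-11,-10,-9,-8,-7,-6,-5,-4,-3,-2,-1):
        ok=[hz for hz in np.arange(-3,10.1,.5) if pen(hx,hz,th)<=15]
        out.append(f"{hx}:{ok[0]:.1f}..{ok[-1]:.1f}({len(ok)})" if ok else f"{hx}:-")
    print(th,' '.join(out))
E
```

```text
40 -14:-2.0..4.5(14) -12:0.0..6.0(13) -11:0.0..7.5(16) -10:0.0..8.5(18) -9:0.0..8.5(18) -8:0.5..7.5(15) -7:1.5..6.5(11) -6:3.0..6.0(7) -5:4.0..5.0(3) -4:4.0..4.5(2) -3:4.0..4.5(2) -2:4.0..4.5(2) -1:-
36 -14:-3.0..3.5(14) -12:-1.0..4.0(11) -11:-1.0..5.5(14) -10:-1.0..7.0(17) -9:-1.0..8.0(19) -8:0.0..7.5(16) -7:1.0..6.5(12) -6:2.5..6.0(8) -5:4.0..5.0(3) -4:4.0..4.5(2) -3:4.0..4.5(2) -2:4.0..4.5(2) -1:3.5..4.5(3)
34 -14:-3.0..3.0(13) -12:-1.5..3.0(10) -11:-1.5..4.5(13) -10:-1.5..6.0(16) -9:-1.5..7.5(19) -8:-0.5..7.0(16) -7:1.0..6.5(12) -6:2.5..6.0(8) -5:3.5..5.0(4) -4:3.5..4.5(3) -3:3.5..4.0(2) -2:3.5..4.0(2) -1:3.5..4.0(2)
32 -14:-3.0..2.5(12) -12:-2.0..2.5(10) -11:-2.0..3.5(12) -10:-2.0..5.0(15) -9:-2.0..6.5(18) -8:-1.0..7.0(17) -7:0.5..6.5(13) -6:2.5..6.0(8) -5:3.5..5.5(5) -4:3.5..4.5(3) -3:3.5..4.0(2) -2:3.5..4.0(2) -1:3.0..4.0(3)
30 -14:-3.0..2.0(11) -12:-2.5..2.0(10) -11:-2.0..2.0(9) -10:-2.0..4.0(13) -9:-2.0..5.5(16) -8:-1.0..7.0(17) -7:0.5..6.5(13) -6:2.0..6.0(9) -5:3.0..5.5(6) -4:3.0..4.5(4) -3:3.0..4.0(3) -2:3.0..4.0(3) -1:3.0..4.0(3)
28 -14:-3.0..1.5(10) -12:-3.0..1.5(10) -11
[... 482 characters left out ...]
.1.5(10) -7:-0.5..4.0(10) -6:2.0..5.5(8) -5:2.0..5.0(7) -4:2.0..4.5(6) -3:2.0..4.5(6) -2:2.0..4.0(5) -1:2.0..3.5(4)
15 -14:-3.0..10.0(27) -12:-3.0..-1.5(4) -11:-3.0..-2.0(3) -10:-3.0..-2.0(3) -9:-3.0..-2.0(3) -8:-3.0..-2.0(3) -7:-1.5..-0.5(3) -6:1.5..3.0(4) -5:2.0..5.0(7) -4:2.0..4.5(6) -3:2.0..4.5(6) -2:1.5..4.0(6) -1:1.5..4.0(6)
10 -14:-3.0..10.0(27) -12:-3.0..-2.5(2) -11:-3.0..-2.5(2) -10:-3.0..-2.5(2) -9:-3.0..-2.5(2) -8:-3.0..-2.5(2) -7:-3.0..-3.0(1) -6:- -5:1.0..2.0(3) -4:1.0..4.5(8) -3:1.0..4.5(8) -2:1.0..4.0(7) -1:1.0..4.0(7)
6 -14:-3.0..10.0(27) -12:-3.0..10.0(27) -11:-3.0..-3.0(1) -10:-3.0..-3.0(1) -9:- -8:- -7:- -6:- -5:- -4:1.0..1.5(2) -3:1.0..4.0(7) -2:1.0..4.0(7) -1:0.5..4.0(8)
```

```bash
python3 -m jog '0.005 0 0.006 0 -1;0.006 0 0.006 0 -1;0.006 0 0.005 0 -1;0 0 0 0 -1' 3; python3 - <<'E'
from h import *
s=r.read_state();print(s['tool_pos'],s['ee_rot'],s['grip_width'],s['force'],s['moment'])
im=r.read_camera('side'); cv2.imwrite('pics/s6.png',cv2.resize(im[230:350,220:340,::-1],None,fx=5,fy=5,interpolation=cv2.INTER_CUBIC))
E
```

```text
time: 7.45
tool_pos: [0.5209, -0.2819, 0.0516]
ee_rot: [0.003, 1.0, -0.003, -0.015]
force: [-0.1, 0.1, -0.4]
grip_width: 0.056
[ 0.52091338 -0.28188089  0.05164852] [ 0.00315162  0.99986973 -0.00346718 -0.01544543] 0.0559535284975518 [-0.07460159  0.09723018 -0.37987413] [ 0.08903086 -0.17339559  0.01577895]
```

View pics/s6.png

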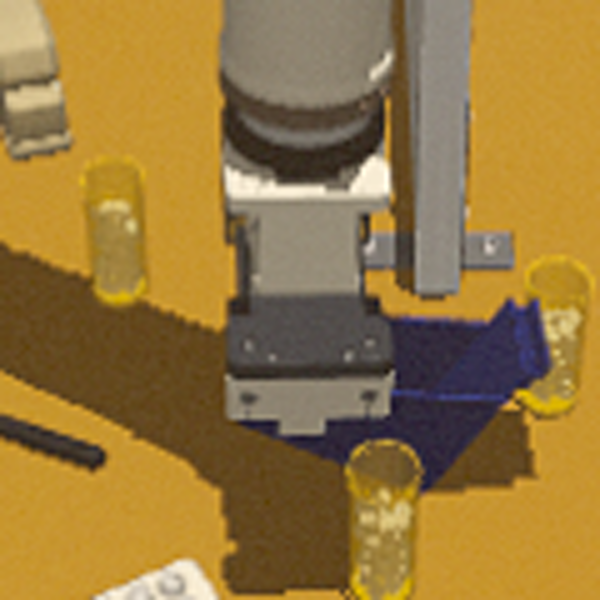

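```bash
python3 - <<'E'
from m3 import *
a,b,c,d=P(245,422),P(345,463),P(427,490),P(512,300)
print(a,b,c,d)
print(np.degrees(np.arctan2(a[2]-c[2],c[0]-a[0])),np.degrees(np.arctan2(a[2]-b[2],b[0]-a[0])),'plate',np.degrees(np.arctan2(d[0]-c[0],d[2]-c[2])),np.linalg.norm(d-c))
e=P(512,300,-.282);print(e)
E
```

```text
[ 0.49447708 -0.31        0.0561696 ] [ 0.54388076 -0.31        0.02403906] [ 0.58579432 -0.31        0.00143672] [ 0.6232021  -0.31        0.12878168]
30.93723433416718 33.038664758264495 plate 16.37023260033455 0.1327255812402224
[ 0.62835173 -0.282       0.10289666]
```

```bash
python3 -m jog '0 0 0 0 -1;0 0 0 0 -1;-0.004 0 0.01 0 -1;-0.01 0 0.03 0 -1;-0.01 0 0.04 0 -1;-0.01 0 0.04 0 -1;-0.01 0 0.04 0 -1;-0.01 0.01 0.03 0 -1;0 0.03 0 0 -1;0 0.04 0 0 -1;0 0.045 0 -1 -1;0 0.045 0 -1 -1;0 0.045 0 -1 -1;0 0.045 0 0 -1;0 0.04 0 0 -1;0 0.02 0 0 -1;0 0 0 0 -1;0 0 0 0 -1' 30; python3 - <<'E'
from h import *
s=r.read_state();print(s['tool_pos'],s['ee_rot'],s['grip_width'],s['force'],s['moment'])
R=Ro.from_quat(s['ee_rot']).as_matrix(); print('yaw',np.degrees(np.arctan2(R[1,0],R[0,0])),R[:,2])
im=r.read_camera('side'); cv2.imwrite('pics/s7.png',cv2.resize(im[130:290,230:340,::-1],None,fx=5,fy=3.7*5/3.7,interpolation=cv2.INTER_CUBIC)[:600])
im=r.read_camera('top'); cv2.imwrite('pics/t7.png',cv2.resize(im[140:290,160:440,::-1],None,fx=2.8,fy=2.8,interpolation=cv2.INTER_CUBIC)[:600])
print(r.read_state()['time'])
E
```

```text
time: 9.75
tool_pos: [0.4498, 0.0443, 0.2503]
ee_rot: [0.035, 0.999, -0.003, -0.019]
force: [0.4, -0.0, -1.4]
grip_width: 0.0555
[0.4497541  0.04428089 0.25031992] [ 0.03464287  0.99921415 -0.00314474 -0.01900157] 0.05552942053250673 [ 0.36024081 -0.03409983 -1.44464141] [0.06502899 0.03995263 0.02425581]
yaw 176.02045794546635 [-0.03819117 -0.00496801 -0.9992581 ]
9.85
```

View pics/s7.png

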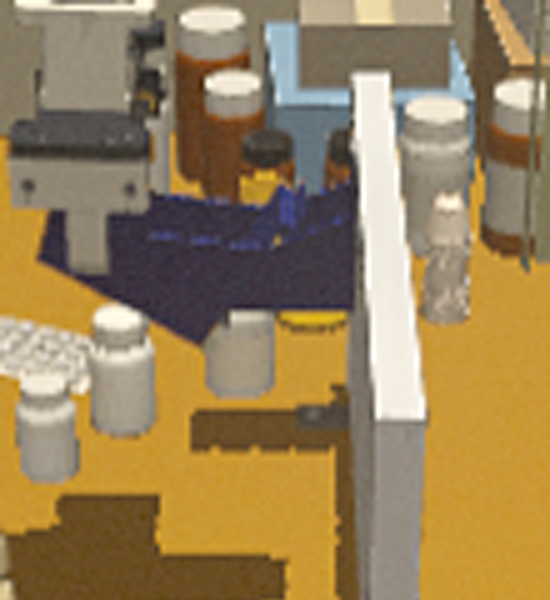

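View pics/t7.png

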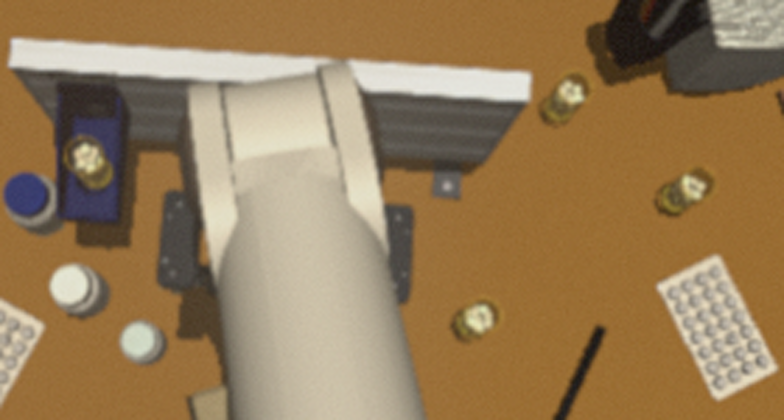

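```bash
python3 - <<'E'
from m3 import *
from h import *
g=dict(ox=230,oy=130)
a=P(38,262,y=.019,**g);c=P(203,346,y=.011,**g);b=P(120,303,y=.014,**g)
print(a,b,c,np.degrees(np.arctan2(a[2]-c[2],c[0]-a[0])),np.linalg.norm(a-c))
# plate top right (far edge/near edge): near top corner of plate at ~ (290,185)?
print(P(287,183,y=.01,**g))
s=r.read_state()
# predicted corners for tilt th
R=Ro.from_quat(s['ee_rot']).as_matrix(); G=np.array(s['tool_pos'])-.019*R[:,2]
yaw=np.radians(176.02-180); ex=np.array([np.cos(yaw),np.sin(yaw),0]);ey=np.array([-np.sin(yaw),np.cos(yaw),0]);ez=np.array([0,0,1.])
S=cal('side')
for th in (30,33,36):
    c_,s_=np.cos(np.radians(th)),np.sin(np.radians(th))
    def L(x,z,y): return G+ex*(x*c_+z*s_)+ez*(-x*s_+z*c_)+ey*y
    pts=[L(-.0218,-.0267,-.028),L(.0882,-.0267,-.028),L(.0882,.0683,-.028)]
    print(th,((proj(S,pts)-[230,130])*5+2).round(0).tolist(), 'heel',L(.0882,.0573,0))
E
```

```text
[0.41844352 0.019      0.25264605] [0.46450862 0.014      0.22680209] [0.51199544 0.011      0.19793103] 30.321771433387124 0.10867241624409202
[0.56127769 0.01       0.30224647]
30 [[34.0, 256.0], [202.0, 339.0], [283.0, 213.0]] heel [0.55542272 0.03694184 0.2747775 ]
33 [[33.0, 253.0], [196.0, 344.0], [284.0, 222.0]] heel [0.55556749 0.03693177 0.2692729 ]
36 [[32.0, 250.0], [190.0, 348.0], [285.0, 231.0]] heel [0.55542467 0.03694171 0.26376826]
```

```bash
python3 - <<'E'
from cs import *
for th in (28,31,34):
    print(th)
    for hx in (-20,-18,-17,-16,-15,-14,-13,-12,-11,-10,-9,-8,-7.5,-7,-6.5,-6,-5.5,-5,-4.5,-4,-3):
        ok=[hz for hz in np.arange(-14,14.1,.25) if pen(hx,hz,th)<=15]
        print(f"{hx}:{ok[0]:.1f}..{ok[-1]:.1f}({len(ok)/4})" if ok else f"{hx}:-",end=' ')
    print()
E
python3 -m jog '0.01 0.004 -0.02 0 -1;0.01 0.004 -0.02 0 -1;0.005 0.001 -0.02 0 -1;0 0 -0.008 0 -1;0 0 0 0 -1'
python3 - <<'E'
from h import *
s=r.read_state();print(s['tool_pos'],s['ee_rot'],s['grip_width'],s['force'],s['moment'])
R=Ro.from_quat(s['ee_rot']).as_matrix(); print('yaw',np.degrees(np.arctan2(R[1,0],R[0,0])),R[:,2])
E
```

```text
28
-20:-14.0..14.0(28.25) -18:-14.0..14.0(28.25) -17:-12.2..2.8(15.25) -16:-10.2..2.0(12.5) -15:-8.5..1.5(10.25) -14:-6.5..1.5(8.25) -13:-4.8..1.5(6.5) -12:-3.0..1.5(4.75) -11:-2.8..1.5(4.5) -10:-2.8..3.0(6.0) -9:-2.8..4.8(7.75) -8:-1.5..6.8(8.5) -7.5:-0.8..6.8(7.75) -7:0.2..6.5(6.5) -6.5:1.2..6.0(5.0) -6:2.2..5.8(3.75) -5.5:2.8..5.5(3.0) -5:3.0..5.2(2.5) -4.5:3.0..5.0(2.25) -4:3.0..4.8(2.0) -3:3.0..4.2(1.5) 
31
-20:-14.0..14.0(28.25) -18:-14.0..14.0(28.25) -17:-10.2..3.2(13.75) -16:-8.5..2.5(11.25) -15:-7.0..2.2(9.5) -14:-5.2..2.2(7.75) -13:-3.5..2.2(6.0) -12:-2.0..2.2(4.5) -11:-2.0..3.0(5.25) -10:-2.0..4.8(7.0) -9:-2.0..6.2(8.5) -8:-1.0..7.2(8.5) -7.5:-0.2..6.8(7.25) -7:0.5..6.5(6.25) -6.5:1.5..6.2(5.0) -6:2.2..6.0(4.0) -5.5:3.0..5.5(2.75) -5:3.2..5.2(2.25) -4.5:3.2..5.0(2.0) -4:3.2..4.8(1.75) -3:3.2..4.2(1.25) 
34
-20:-14.0..14.0(28.25) -18:-10.0..4.5(14.75) -17:-8.5..3.8(12.5) -16:-7.2..3.0(10.5) -15:-5.8..3.0(9.0) -14:-4.2..3.0(7.5) -13:-2.8..3.0(6.0) -12:-1.5..3.2(5.0) -11:-1.5..4.8(6.5) -10:-1.5..6.2(8.0) -9:-1.5..7.8(9.5) -8:-0.5..7.2(8.0) -7.5:0.0..7.0(7.25) -7:1.0..6.5(5.75) -6.5:1.5..6.2(5.0) -6:2.5..6.0(3.75) -5.5:3.0..5.5(2.75) -5:3.5..5.2(2.0) -4.5:3.5..5.0(1.75) -4:3.5..4.8(1.5) -3:3.5..4.2(1.0) 
time: 10.48
tool_pos: [0.4764, 0.047, 0.1812]
ee_rot: [0.04, 0.999, -0.004, -0.018]
force: [-0.8, -0.4, -1.2]
grip_width: 0.0561
[0.47638412 0.04704218 0.18124568] [ 0.04019245  0.99901935 -0.00374804 -0.01818961] 0.05610055211550746 [-0.82885997 -0.35496844 -1.21323823] [ 0.10184967  0.04436079 -0.00911711]
yaw 175.38299725524027 [-0.03664483 -0.00602657 -0.99931018]
```

```bash
python3 -m jog '0 0.006 0 0.7 -1;0 0 0 0 -1;0 0 0 0 -1'
python3 - <<'E'
from h import *
s=r.read_state();print(s['tool_pos'],s['grip_width'],s['force'],s['moment'])
R=Ro.from_quat(s['ee_rot']).as_matrix(); print('yaw',np.degrees(np.arctan2(R[1,0],R[0,0])),R[:,2])
E
```

```text
time: 10.85
tool_pos: [0.4773, 0.0533, 0.1832]
ee_rot: [0.034, 0.999, -0.004, -0.017]
force: [0.7, 0.0, -2.3]
grip_width: 0.0562
[0.47728649 0.05325778 0.18315451] 0.05617673762268922 [ 0.67574349  0.0094633  -2.31089317] [0.00135032 0.03883358 0.01857804]
yaw 176.10780179807585 [-0.03355406 -0.00606773 -0.99941848]
```

```bash
python3 -m jog '0.003 0 -0.001 0 -1;0.003 0 -0.001 0 -1;0 0 0 0 -1'; python3 -m jog '0.002 0 0 0 -1;0.002 0 0 0 -1;0 0 0 0 -1'
```

```text
time: 11.22
tool_pos: [0.4841, 0.0533, 0.1816]
ee_rot: [0.034, 0.999, -0.004, -0.016]
force: [0.6, 0.0, -2.2]
grip_width: 0.0559
time: 11.6
tool_pos: [0.4884, 0.0532, 0.1814]
ee_rot: [0.034, 0.999, -0.004, -0.016]
force: [-0.3, -1.1, -2.4]
grip_width: 0.0558
```

```bash
python3 - <<'E'
from h import *
s=r.read_state();print(s['tool_pos'],s['grip_width'],s['force'],s['moment'])
im=r.read_camera('side'); cv2.imwrite('pics/s8.png',cv2.resize(im[150:260,240:340,::-1],None,fx=5,fy=5,interpolation=cv2.INTER_CUBIC)[:600])
E
```

```text
[0.48835558 0.05324911 0.18143643] 0.05584405591611469 [-0.32004157 -1.12586285 -2.41481985] [ 0.03343781  0.03094934 -0.00819519]
```

View pics/s8.png

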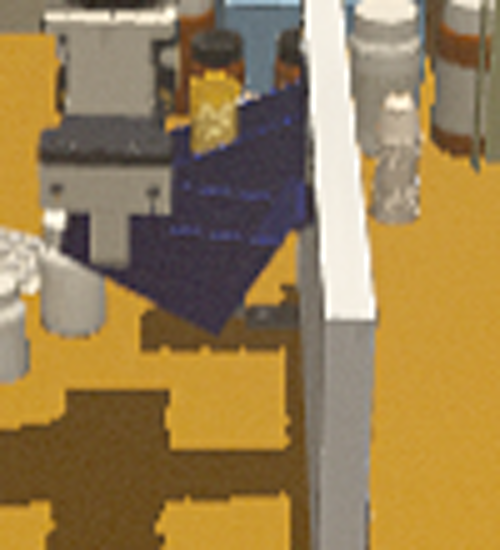

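```bash
python3 -m jog '0.001 0 0.001 0 -1;0.0015 0 0 0 -1;0 0 0 0 -1'; python3 -m jog '0.0015 0 0 0 -1;0.0015 0 0 0 -1;0 0 0 0 -1'
```

```text
time: 12.02
tool_pos: [0.4905, 0.0532, 0.1823]
ee_rot: [0.034, 0.999, -0.004, -0.017]
force: [0.5, -0.2, -2.8]
grip_width: 0.0556
time: 12.4
tool_pos: [0.494, 0.0532, 0.1824]
ee_rot: [0.034, 0.999, -0.004, -0.016]
force: [-0.4, -0.2, -2.5]
grip_width: 0.0557
```

```bash
python3 -m jog '0 0 -0.0015 0 -1;0 0 0 0 -1'; python3 -m jog '0 0 -0.0015 0 -1;0 0 0 0 -1';
```

```text
time: 12.65
tool_pos: [0.494, 0.0533, 0.1808]
ee_rot: [0.034, 0.999, -0.004, -0.016]
force: [0.2, -0.2, -2.4]
grip_width: 0.0556
time: 12.9
tool_pos: [0.4939, 0.0533, 0.1792]
ee_rot: [0.034, 0.999, -0.004, -0.016]
force: [0.0, -0.1, -2.1]
grip_width: 0.0557
```

```bash
python3 -m jog '0 0 -0.0015 0 -1;0 0 0 0 -1'; python3 -m jog '0 0 -0.0015 0 -1;0 0 0 0 -1';
```

```text
time: 13.15
tool_pos: [0.4941, 0.0533, 0.1778]
ee_rot: [0.034, 0.999, -0.004, -0.016]
force: [-0.1, 0.4, -0.5]
grip_width: 0.0558
time: 13.4
tool_pos: [0.4944, 0.0533, 0.1768]
ee_rot: [0.034, 0.999, -0.003, -0.016]
force: [-1.2, 0.8, 0.8]
grip_width: 0.0555
```

```bash
python3 -m jog '0 0 0.002 0 -1;0 0 0.002 0 -1;0 0 0 0 -1'; python3 -m jog '0.0015 0 0 0 -1;0 0 0 0 -1';python3 -m jog '0.0015 0 0 0 -1;0 0 0 0 -1'
```

```text
time: 13.78
tool_pos: [0.4941, 0.0533, 0.1806]
ee_rot: [0.034, 0.999, -0.004, -0.016]
force: [-1.0, -0.1, -1.9]
grip_width: 0.0558
time: 14.02
tool_pos: [0.4956, 0.0532, 0.1804]
ee_rot: [0.034, 0.999, -0.004, -0.016]
force: [0.4, 0.3, -1.8]
grip_width: 0.0558
time: 14.28
tool_pos: [0.4963, 0.0533, 0.1802]
ee_rot: [0.034, 0.999, -0.004, -0.017]
force: [-1.4, -0.4, 0.4]
grip_width: 0.0556
```

```bash
python3 -m jog '0 0 0.0015 0 -1;0 0 0 0 -1'; python3 -m jog '0 0 0.0015 0 -1;0 0 0 0 -1'; python3 -m jog '0 0 0.001 0 -1;0 0 0 0 -1'
```

```text
time: 14.52
tool_pos: [0.4968, 0.0533, 0.1819]
ee_rot: [0.034, 0.999, -0.004, -0.017]
force: [0.6, -0.1, -2.1]
grip_width: 0.0561
time: 14.78
tool_pos: [0.497, 0.0533, 0.1835]
ee_rot: [0.034, 0.999, -0.004, -0.017]
force: [0.0, -0.3, -3.1]
grip_width: 0.0561
time: 15.02
tool_pos: [0.4971, 0.0532, 0.1847]
ee_rot: [0.034, 0.999, -0.004, -0.016]
force: [-0.4, 0.2, -2.6]
grip_width: 0.056
```

```bash
python3 -m jog '0 0 0.001 0 -1;0 0 0 0 -1'; python3 -m jog '0 0 0.001 0 -1;0 0 0 0 -1'; python3 -m jog '0 0 0.001 0 -1;0 0 0 0 -1'
```

```text
time: 15.28
tool_pos: [0.4968, 0.0532, 0.1855]
ee_rot: [0.034, 0.999, -0.004, -0.017]
force: [-0.0, 0.6, -2.6]
grip_width: 0.0561
time: 15.52
tool_pos: [0.4962, 0.0532, 0.1862]
ee_rot: [0.034, 0.999, -0.004, -0.017]
force: [-0.2, -0.1, -2.8]
grip_width: 0.0558
time: 15.78
tool_pos: [0.4956, 0.0532, 0.1868]
ee_rot: [0.034, 0.999, -0.004, -0.018]
force: [-0.4, -0.6, -4.3]
grip_width: 0.056
```

```bash
python3 -m jog '0 0 -0.002 0 -1;0.001 0 -0.001 0 -1;0 0 0 0 -1'; python3 -m jog '0.001 0 0 0 -1;0 0 0 0 -1'
```

```text
time: 16.15
tool_pos: [0.4978, 0.0532, 0.1843]
ee_rot: [0.034, 0.999, -0.004, -0.017]
force: [-0.1, -0.4, -2.1]
grip_width: 0.0558
time: 16.4
tool_pos: [0.4989, 0.0532, 0.1844]
ee_rot: [0.034, 0.999, -0.004, -0.017]
force: [0.6, -0.5, -3.1]
grip_width: 0.0555
```

```bash
python3 -m jog '0 0 -0.001 0 -1;0 0 0 0 -1'; python3 -m jog '0.001 0 0 0 -1;0 0 0 0 -1'
```

```text
time: 16.65
tool_pos: [0.4991, 0.0532, 0.1834]
ee_rot: [0.034, 0.999, -0.004, -0.017]
force: [0.2, -0.3, -2.4]
grip_width: 0.0559
time: 16.9
tool_pos: [0.5003, 0.0532, 0.1835]
ee_rot: [0.034, 0.999, -0.004, -0.017]
force: [0.5, -0.6, -2.2]
grip_width: 0.0559
```

```bash
python3 -m jog '0 0 0 0 -1;0 0 0 0 -1;0 0 0 0 -1' 4; python3 -m jog '0 0 -0.003 0 -1;0.001 0 -0.003 0 -1;0 0 -0.003 0 -1;0 0 0 0 -1'
```

```text
time: 17.27
tool_pos: [0.5004, 0.0532, 0.1837]
ee_rot: [0.034, 0.999, -0.004, -0.016]
force: [0.1, -1.5, -1.4]
grip_width: 0.0559
time: 17.77
tool_pos: [0.5021, 0.0533, 0.1743]
ee_rot: [0.034, 0.999, -0.003, -0.016]
force: [-0.4, -0.4, -1.4]
grip_width: 0.0564
```

```bash
python3 -m jog '0 0 -0.003 0 -1;0.001 0 -0.003 0 -1;0 0 -0.003 0 -1;0 0 0 0 -1'; python3 - <<'E'
from h import *
s=r.read_state();print(s['tool_pos'],s['grip_width'],s['force'],s['moment'])
im=r.read_camera('side'); cv2.imwrite('pics/s9.png',cv2.resize(im[150:260,240:340,::-1],None,fx=5,fy=5,interpolation=cv2.INTER_CUBIC)[:600])
E
```

```text
time: 18.27
tool_pos: [0.5039, 0.0533, 0.1649]
ee_rot: [0.034, 0.999, -0.003, -0.015]
force: [-0.1, -0.5, -0.6]
grip_width: 0.056
[0.50386045 0.05325781 0.16488323] 0.056022170056775636 [-0.12846346 -0.53283381 -0.58237107] [ 0.08285765 -0.10790415  0.0010052 ]
```

View pics/s9.png

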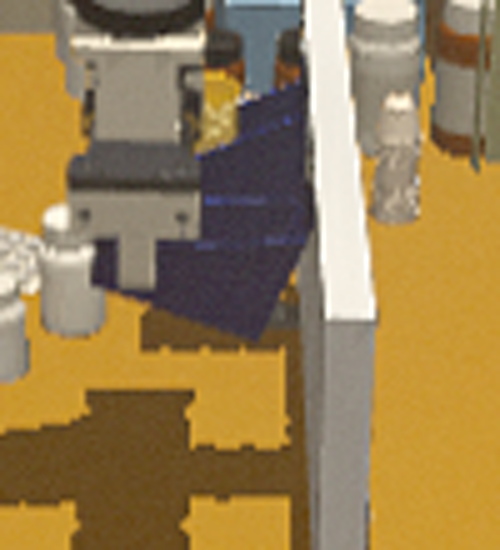

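```bash
python3 -m jog '0 0 -0.003 0 -1;0.001 0 -0.003 0 -1;0.001 0 -0.003 0 -1;0 0 0 0 -1';python3 -m jog '0 0 -0.003 0 -1;0.001 0 -0.003 0 -1;0.001 0 -0.003 0 -1;0 0 0 0 -1'; python3 - <<'E'
from h import *
s=r.read_state();print(s['tool_pos'],s['grip_width'],s['force'],s['moment'])
im=r.read_camera('side'); cv2.imwrite('pics/s10.png',cv2.resize(im[150:260,240:340,::-1],None,fx=5,fy=5,interpolation=cv2.INTER_CUBIC)[:600])
E
```

```text
time: 18.82
tool_pos: [0.5061, 0.0531, 0.1554]
ee_rot: [0.034, 0.999, -0.003, -0.015]
force: [0.7, 0.5, -0.6]
grip_width: 0.056
time: 19.32
tool_pos: [0.5086, 0.053, 0.146]
ee_rot: [0.034, 0.999, -0.003, -0.015]
force: [0.6, 0.5, -1.3]
grip_width: 0.0564
[0.50862483 0.05304506 0.1459686 ] 0.05642904731978921 [ 0.61670989  0.46463084 -1.3084377 ] [ 0.04152736 -0.10463046  0.0005274 ]
```

View pics/s10.png

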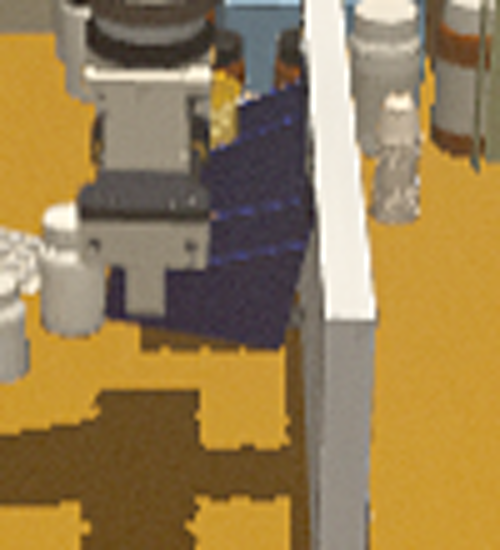

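```bash
python3 -m jog '0.001 0 -0.003 0 -1;0.001 0 -0.003 0 -1;0 0 0 0 -1';python3 -m jog '0.001 0 -0.003 0 -1;0 0 0 0 -1'; python3 - <<'E'
from h import *
s=r.read_state();print(s['tool_pos'],s['grip_width'],s['force'],s['moment'])
im=r.read_camera('side'); cv2.imwrite('pics/s11.png',cv2.resize(im[150:260,240:340,::-1],None,fx=5,fy=5,interpolation=cv2.INTER_CUBIC)[:600])
E
```

```text
time: 19.75
tool_pos: [0.5109, 0.053, 0.1398]
ee_rot: [0.034, 0.999, -0.003, -0.014]
force: [0.4, -0.7, -1.0]
grip_width: 0.0561
time: 20.0
tool_pos: [0.512, 0.053, 0.1366]
ee_rot: [0.034, 0.999, -0.003, -0.014]
force: [-0.3, -0.2, -0.8]
grip_width: 0.056
[0.51199376 0.05301292 0.13657076] 0.056044560189700984 [-0.28761163 -0.16885632 -0.77313088] [ 0.01491833 -0.11151109 -0.02150511]
```

View pics/s11.png

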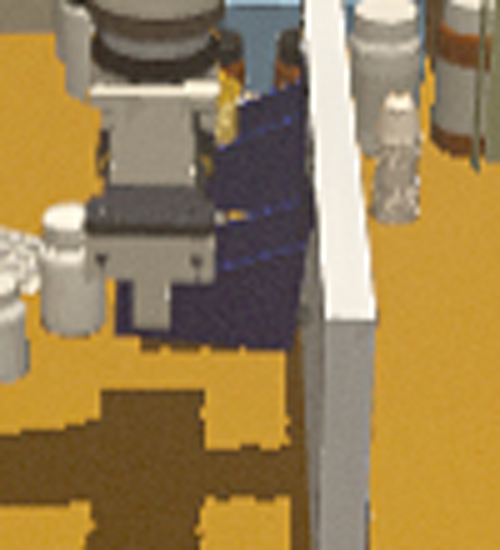

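```bash
python3 -m jog '0 0 0 0 -0.5;0 0 0 0 0;0 0 0 0 0.5;0 0 0 0 0.8;0 0 0 0 0.8'; python3 - <<'E'
from h import *
s=r.read_state();print(s['tool_pos'],s['grip_width'],s['force'],s['moment'])
im=r.read_camera('side'); cv2.imwrite('pics/s12.png',cv2.resize(im[150:260,240:340,::-1],None,fx=5,fy=5,interpolation=cv2.INTER_CUBIC)[:600])
E
```

```text
time: 20.68
tool_pos: [0.5115, 0.0533, 0.1367]
ee_rot: [0.034, 0.999, -0.003, -0.015]
force: [0.6, 0.6, -0.4]
grip_width: 0.0802
[0.5114715  0.05334056 0.1367393 ] 0.08019200107342112 [ 0.57469157  0.61895938 -0.38282084] [ 0.02708951 -0.07331102  0.06060721]
```

View pics/s12.png

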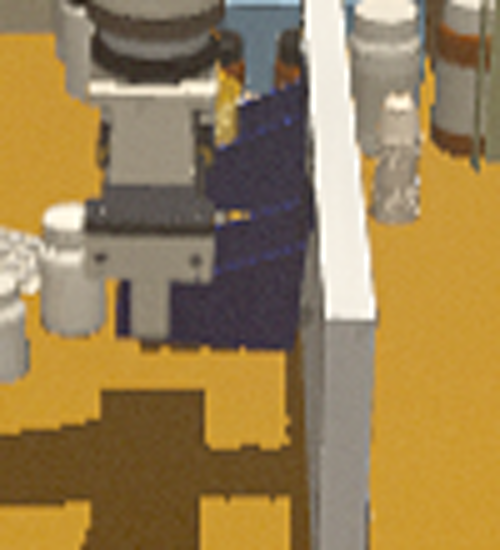

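```bash
python3 -m jog '-0.01 0 0 0 0.8;-0.025 0.001 0 0 0.8;-0.025 0.001 0 0 0.8;-0.015 0 0 0 0;0 0 0 0 -1;0 0 0 0 -1;0 0 0 0 -1;0 0 0 0 -1' 10; python3 - <<'E'
from h import *
s=r.read_state();print(s['tool_pos'],s['ee_rot'],s['grip_width'],s['force'],s['moment'])
R=Ro.from_quat(s['ee_rot']).as_matrix(); print('yaw',np.degrees(np.arctan2(R[1,0],R[0,0])),R[:,2])
im=r.read_camera('side'); cv2.imwrite('pics/s13.png',cv2.resize(im[150:260,220:340,::-1],None,fx=5,fy=5,interpolation=cv2.INTER_CUBIC)[:600])
im=r.read_camera('wrist'); cv2.imwrite('pics/w13.png',im[:,:,::-1])
E
```

```text
time: 21.72
tool_pos: [0.4346, 0.0553, 0.1371]
ee_rot: [0.034, 0.999, -0.003, -0.014]
force: [-0.2, -0.9, -0.0]
grip_width: 0.0371
[0.43462543 0.05530301 0.13708043] [ 0.03412364  0.99931781 -0.0032121  -0.01375423] 0.03708799996283708 [-0.22881458 -0.86337621 -0.01100521] [ 0.01228381 -0.05507391  0.05199587]
yaw 176.08281681036416 [-0.0277089  -0.00548113 -0.99960101]
```

View pics/s13.png

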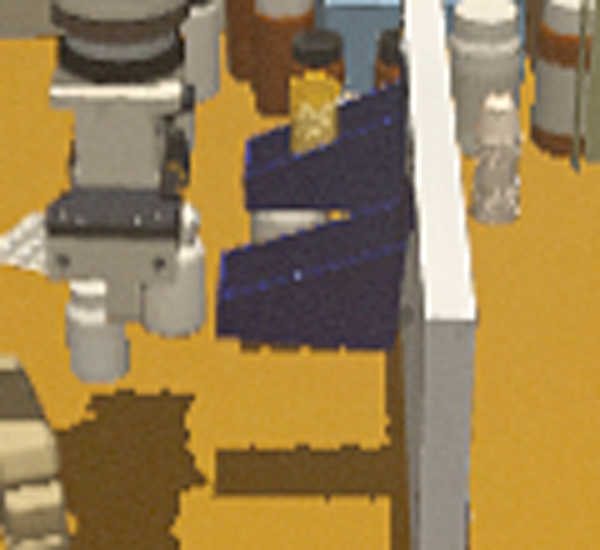

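View pics/w13.png

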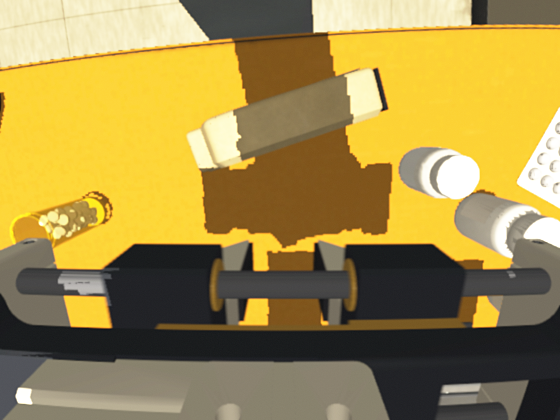

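```bash
python3 - <<'E'
from m3 import *
print(P(217,337,y=.027,ox=220,oy=150))
E
python3 -m jog '0.01 -0.001 -0.005 0 -1;0.01 0 0 0 -1;0.005 0 0 0 -1;0.003 0 0 0 -1;0 0 0 0 -1'; python3 -m jog '0.003 0 0 0 -1;0.003 0 0 0 -1;0 0 0 0 -1'
```

```text
[0.48900568 0.027      0.12547353]
time: 22.45
tool_pos: [0.4652, 0.0541, 0.1313]
ee_rot: [0.034, 0.999, -0.003, -0.014]
force: [0.0, 0.0, 0.2]
grip_width: 0.0005
time: 22.82
tool_pos: [0.4712, 0.0541, 0.1314]
ee_rot: [0.034, 0.999, -0.003, -0.014]
force: [0.0, -0.2, -0.2]
grip_width: 0.0008
```

```bash
python3 -m jog '0.003 0 0 0 -1;0.002 0 0 0 -1;0 0 0 0 -1'; python3 -m jog '0.002 0 0 0 -1;0 0 0 0 -1';python3 -m jog '0.002 0 0 0 -1;0 0 0 0 -1'
```

```text
time: 23.2
tool_pos: [0.4765, 0.0542, 0.1315]
ee_rot: [0.034, 0.999, -0.003, -0.014]
force: [-0.5, -0.1, -0.1]
grip_width: 0.0
time: 23.45
tool_pos: [0.4785, 0.0542, 0.1314]
ee_rot: [0.034, 0.999, -0.003, -0.014]
force: [0.3, 0.3, 0.0]
grip_width: 0.0006
time: 23.7
tool_pos: [0.4799, 0.0541, 0.1311]
ee_rot: [0.034, 0.999, -0.003, -0.015]
force: [1.1, -0.4, 0.9]
grip_width: 0.0005
```

```bash
python3 -m jog '0.002 0 0 0 -1;0 0 0 0 -1'; python3 -m jog '0.003 0 0 0 -1';python3 -m jog '0.004 0 0 0 -1'
```

```text
time: 23.95
tool_pos: [0.4816, 0.0541, 0.1309]
ee_rot: [0.034, 0.999, -0.003, -0.015]
force: [-0.6, -0.5, 0.2]
grip_width: 0.0006
time: 24.08
tool_pos: [0.4846, 0.0541, 0.1309]
ee_rot: [0.034, 0.999, -0.003, -0.015]
force: [0.1, -0.7, 0.5]
grip_width: 0.0003
time: 24.2
tool_pos: [0.4885, 0.0541, 0.131]
ee_rot: [0.034, 0.999, -0.003, -0.016]
force: [-8.9, -0.1, 3.7]
grip_width: 0.0005
```

```bash
python3 -m jog '0.001 0 0 0 -1'; python3 - <<'E'
from h import *
s=r.read_state();print(s['tool_pos'],s['force'],s['moment'])
im=r.read_camera('side'); cv2.imwrite('pics/s14.png',cv2.resize(im[150:260,220:340,::-1],None,fx=5,fy=5,interpolation=cv2.INTER_CUBIC)[:600])
E
```

```text
time: 24.32
tool_pos: [0.4884, 0.0541, 0.1308]
ee_rot: [0.034, 0.999, -0.004, -0.017]
force: [-6.7, 0.2, 4.6]
grip_width: 0.0005
[0.4884364  0.05413723 0.13076354] [-6.71518342  0.20841519  4.5647656 ] [ 0.07771331  1.30321411 -0.03416017]
```

View pics/s14.png

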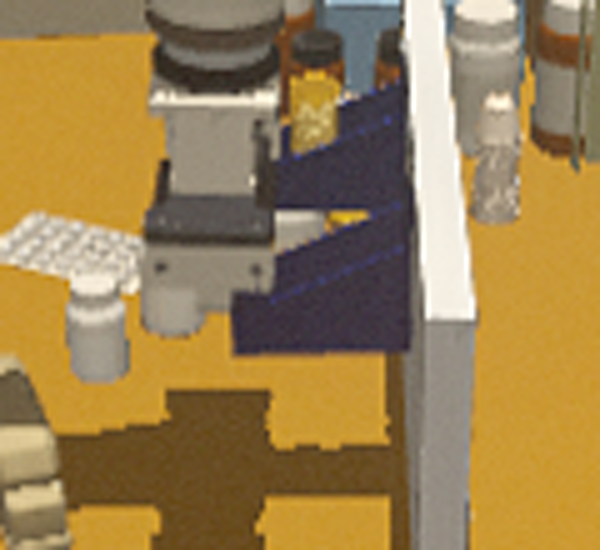

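```bash
python3 -m jog '0.0025 0 0 0 -1'; python3 -m jog '0.002 0 0 0 -1'
```

```text
time: 24.5
tool_pos: [0.4885, 0.0542, 0.1304]
ee_rot: [0.034, 0.999, -0.004, -0.019]
force: [-9.4, 0.9, 6.8]
grip_width: 0.0002
time: 24.62
tool_pos: [0.4883, 0.0542, 0.1302]
ee_rot: [0.034, 0.999, -0.004, -0.022]
force: [-7.1, 0.3, 5.1]
grip_width: 0.0007
```

```bash
python3 -m jog '-0.005 0 0 0 -1;-0.02 0.001 0 0 -1;-0.03 0.001 0.02 0 -1;0 0 0 0 -1'; python3 - <<'E'
from h import *
s=r.read_state();print(s['tool_pos'],s['ee_rot'],s['force'],s['moment'])
im=r.read_camera('side'); cv2.imwrite('pics/s15.png',cv2.resize(im[150:260,220:340,::-1],None,fx=5,fy=5,interpolation=cv2.INTER_CUBIC)[:600])
im=r.read_camera('top'); cv2.imwrite('pics/t15.png',cv2.resize(im[140:290,160:440,::-1],None,fx=2.8,fy=2.8,interpolation=cv2.INTER_CUBIC)[:600])
E
```

```text
time: 25.12
tool_pos: [0.4348, 0.0563, 0.151]
ee_rot: [0.034, 0.999, -0.004, -0.018]
force: [0.3, 0.7, -0.2]
grip_width: 0.0005
[0.43480777 0.05628528 0.15095568] [ 0.03400085  0.99924496 -0.0037187  -0.01842879] [ 0.3069016   0.68794426 -0.23104674] [ 0.05233716 -0.05911886 -0.04618919]
```

View pics/s15.png

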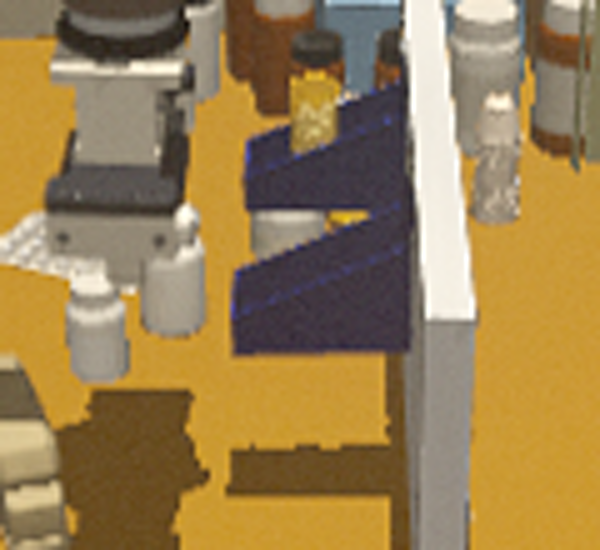

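View pics/t15.png

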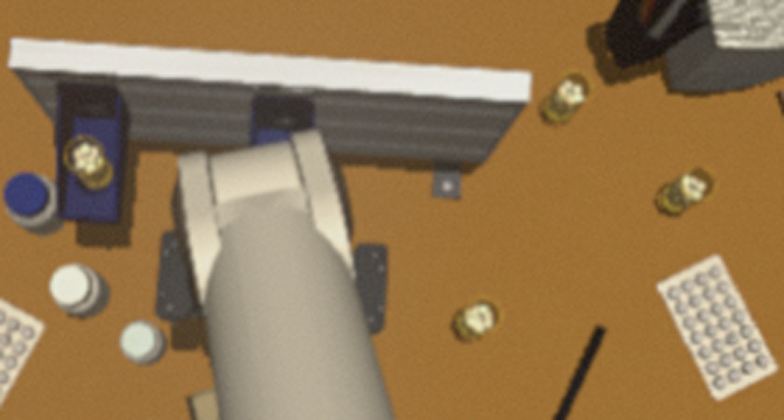

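```bash
python3 -m jog '-0.01 -0.01 0.03 0 0;0 -0.04 0.03 0 1;0 -0.045 0.02 0 1;0 -0.045 0.01 0 1;0 -0.04 0 0 1;0 -0.02 0 0 1;0 0 0 0 1;0 0 0 0 1'; python3 - <<'E'
from h import *
s=r.read_state(); im=r.read_camera('wrist'); cv2.imwrite('pics/w16.png',im[:,:,::-1]); 
np.savez('w16.npz',p=s['tool_pos'],q=s['ee_rot']); print(s['tool_pos'],s['ee_rot'],s['time'],s['q'])
E
```

```text
time: 26.22
tool_pos: [0.433, -0.1515, 0.2421]
ee_rot: [0.034, 0.999, -0.005, -0.015]
force: [-0.0, 0.2, -0.6]
grip_width: 0.076
[ 0.43296519 -0.15151326  0.24211724] [ 0.03382566  0.99930715 -0.00529814 -0.01459388] 26.225 [ 0.11604854  0.1239455   0.1611343   1.9907303  -0.00292679  1.05430367
  1.78082573]
```

View pics/w16.png

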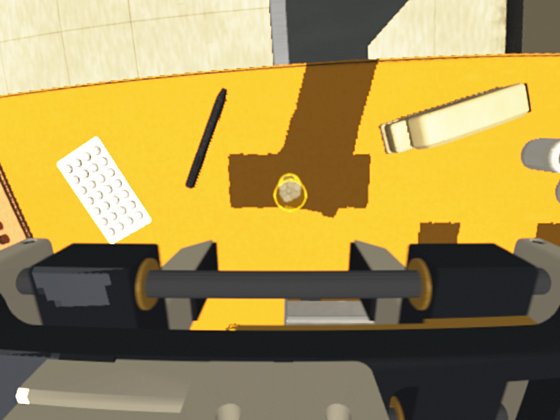

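```bash
python3 - <<'E'
from h import *
w=cv2.imread('pics/w16.png')
cv2.imwrite('pics/w16c.png',cv2.resize(w[155:230,245:340],None,fx=7,fy=7,interpolation=cv2.INTER_CUBIC))
E
```

```text
(no output)
```

View pics/w16c.png

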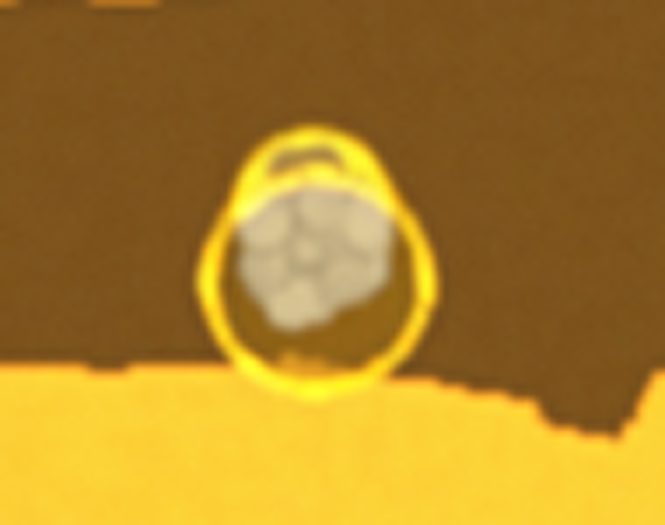

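```bash
python3 - <<'E'
from h import *
d=np.load('w16.npz'); W=cal('wrist',d['p'],d['q'])
f=lambda u,v:(245+(u-3)/7,155+(v-3)/7)
print(onz(W,f(318,282),.084),onz(W,f(200,282),.084),onz(W,f(436,282),.084),onz(W,f(318,396),.084))
print('foot',onz(W,f(313,130),0))
E
```

```text
[ 0.42633138 -0.14692562  0.084     ] [ 0.42513831 -0.16507988  0.084     ] [ 0.42751651 -0.12878729  0.084     ] [ 0.44436797 -0.14805311  0.084     ]
foot [ 0.41226705 -0.14610734  0.        ]
```

```bash
python3 -m jog '-0.002 0.001 -0.03 0 1;-0.002 0.001 -0.04 0 1;-0.002 0.001 -0.04 0 1;-0.001 0.001 -0.03 0 1;0 0 0 0 1'
```

```text
time: 26.9
tool_pos: [0.4284, -0.1407, 0.0992]
ee_rot: [0.028, 1.0, -0.005, -0.013]
force: [-1.3, -0.5, 0.3]
grip_width: 0.0914
```

```bash
python3 -m jog '-0.001 -0.003 -0.015 0 1;-0.001 -0.003 -0.015 0 1;-0.001 0 -0.015 0 1;0 0 0 0 1'
```

```text
time: 27.4
tool_pos: [0.4285, -0.147, 0.0543]
ee_rot: [0.027, 1.0, -0.005, -0.01]
force: [0.5, 0.8, -0.2]
grip_width: 0.092
```

```bash
python3 -m jog '-0.003 0 -0.003 0 1;0 0 0 0 0.3;0 0 0 0 -0.2;0 0 0 0 -1;0 0 0 0 -1;0 0 0 0 -1' 8
```

```text
time: 28.15
tool_pos: [0.4271, -0.1477, 0.0529]
ee_rot: [0.027, 1.0, -0.005, -0.008]
force: [-0.2, -0.2, 0.4]
grip_width: 0.0463
```

```bash
python3 -m jog '0 0 0 0 -1;0 0 0 0 -1;0 0 0 0 -1'; python3 -m jog '0 0 0.005 0 -1;0 0 0.02 0 -1;0 0 0 0 -1'; python3 - <<'E'
from h import *
s=r.read_state();print(s['tool_pos'],s['ee_rot'],s['force'],s['moment'])
im=r.read_camera('side'); cv2.imwrite('pics/s17.png',cv2.resize(im[180:320,180:340,::-1],None,fx=4,fy=4,interpolation=cv2.INTER_CUBIC)[:600])
E
```

```text
time: 28.52
tool_pos: [0.427, -0.1477, 0.0528]
ee_rot: [0.027, 1.0, -0.005, -0.008]
force: [0.7, 0.3, -0.4]
grip_width: 0.0352
time: 28.9
tool_pos: [0.4268, -0.1477, 0.0785]
ee_rot: [0.027, 1.0, -0.005, -0.008]
force: [-0.1, 0.9, -1.6]
grip_width: 0.0357
[ 0.4268019  -0.14768756  0.07854452] [ 0.02738264  0.99957776 -0.00542447 -0.00806671] [-0.12074554  0.88560087 -1.56660125] [ 0.03087486 -0.04042808 -0.03187448]
```

View pics/s17.png

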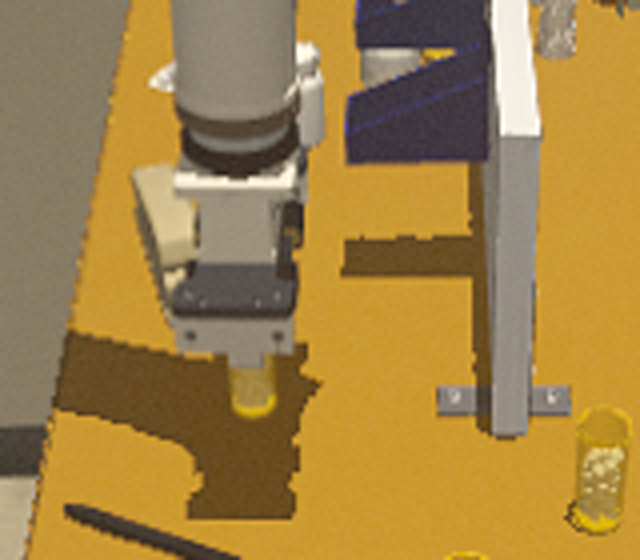

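```bash
python3 - <<'E'
from m3 import *
print(P(233,354,y=.027,ox=220,oy=150),P(410,353,y=.019,ox=220,oy=150))
E
python3 -m jog '0 0 0.02 0 -1;0 0.01 0.035 0 -1;0 0.025 0.035 0 -1;0.01 0.03 0.035 0 -1;0.02 0.03 0.035 0 -1;0.025 0.03 0.015 0 -1;0.025 0.03 0 0 -1;0.02 0.02 0 0 -1;0.01 0.01 0 0 -1;0 0 0 0 -1;0 0 0 0 -1'; python3 - <<'E'
from h import *
s=r.read_state(); im=r.read_camera('wrist'); cv2.imwrite('pics/w18.png',im[:,:,::-1]); 
np.savez('w18.npz',p=s['tool_pos'],q=s['ee_rot']); print(s['tool_pos'],s['ee_rot'],s['time'],s['grip_width'])
E
```

```text
[0.49846283 0.027      0.11269236] [0.60697162 0.019      0.11395222]
time: 30.32
tool_pos: [0.5324, 0.0429, 0.2508]
ee_rot: [0.029, 0.999, -0.005, -0.015]
force: [0.2, -0.5, -0.2]
grip_width: 0.0351
[0.53236024 0.0428979  0.2507535 ] [ 0.02897723  0.99945841 -0.00476586 -0.01484894] 30.325 0.03506547417486736
```

View pics/w18.png

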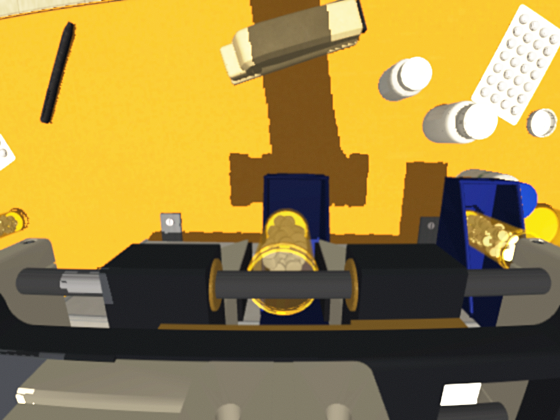

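```bash
python3 - <<'E'
from h import *
w=cv2.imread('pics/w18.png')
cv2.imwrite('pics/w18c.png',cv2.resize(w[165:260,245:345],None,fx=6,fy=6,interpolation=cv2.INTER_CUBIC))
E
```

```text
(no output)
```

View pics/w18c.png

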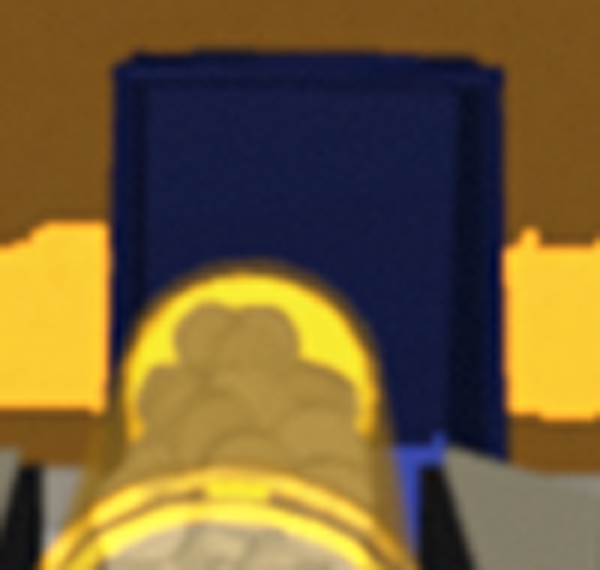

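```bash
python3 - <<'E'
from h import *
d=np.load('w18.npz'); W=cal('wrist',d['p'],d['q'])
f=lambda u,v:(245+(u-3)/6,165+(v-3)/6)
a,b=onz(W,f(117,65),.146),onz(W,f(502,68),.146)
print(a,b,(a+b)/2,np.linalg.norm(a-b))
p,q=onz(W,f(122,430),.2508-.053),onz(W,f(385,430),.198)
print('vial foot front',onz(W,f(255,262),.198),p,q)
R=Ro.from_quat(d['q']).as_matrix();print(R[:,2],np.degrees(np.arctan2(R[1,0],R[0,0])))
E
```

```text
[0.49690659 0.02543589 0.146     ] [0.50054202 0.08215075 0.146     ] [0.4987243  0.05379332 0.146     ] 0.05683125572106872
vial foot front [0.51589809 0.04468879 0.198     ] [0.53648858 0.02694488 0.1978    ] [0.53821251 0.05966141 0.198     ]
[-0.02995799 -0.008666   -0.99951359] 176.66982918135378
```

```bash
python3 -m jog '0.005 0.004 0 0 -1;0.004 0.003 0 0 -1;0 0 -0.01 0 -1;0 0 -0.015 0 -1;0 0 -0.015 0 -1;0 0 0 0 -1'
```

```text
time: 31.12
tool_pos: [0.5403, 0.0482, 0.2073]
ee_rot: [0.031, 0.999, -0.005, -0.016]
force: [-0.2, -0.2, -1.1]
grip_width: 0.0352
```

```bash
python3 -m jog '0.001 0.0025 -0.01 0 -1;0 0 -0.01 0 -1;0 0 -0.004 0 -1;0 0 0 0 -1'; python3 -m jog '0 0 -0.003 0 -1;0 0 0 0 -1'
```

```text
time: 31.62
tool_pos: [0.5415, 0.051, 0.1816]
ee_rot: [0.03, 0.999, -0.005, -0.016]
force: [-0.5, -0.5, 0.1]
grip_width: 0.0355
time: 31.88
tool_pos: [0.5418, 0.0509, 0.1789]
ee_rot: [0.03, 0.999, -0.005, -0.015]
force: [0.6, 0.4, -0.7]
grip_width: 0.0353
```

```bash
for i in 1; do :; done; python3 -m jog '0 0 -0.0015 0 -1;0 0 -0.0015 0 -1;0 0 0 0 -1'; python3 -m jog '0 0 -0.0015 0 -1;0 0 0 0 -1'
```

```text
time: 32.25
tool_pos: [0.5422, 0.0509, 0.1762]
ee_rot: [0.031, 0.999, -0.005, -0.015]
force: [-0.1, 0.3, 0.3]
grip_width: 0.0352
time: 32.5
tool_pos: [0.5422, 0.0509, 0.1746]
ee_rot: [0.031, 0.999, -0.005, -0.015]
force: [0.7, -1.3, -0.5]
grip_width: 0.0353
```

```bash
python3 -m jog '0 0 -0.0015 0 -1;0 0 0 0 -1'; python3 -m jog '0 0 -0.0015 0 -1;0 0 0 0 -1'; python3 - <<'E'
from h import *
s=r.read_state();print(s['tool_pos'],s['ee_rot'],s['force'],s['moment'])
im=r.read_camera('side'); cv2.imwrite('pics/s19.png',cv2.resize(im[150:260,220:340,::-1],None,fx=5,fy=5,interpolation=cv2.INTER_CUBIC)[:600])
E
```

```text
time: 32.75
tool_pos: [0.5422, 0.0509, 0.1731]
ee_rot: [0.031, 0.999, -0.005, -0.015]
force: [-0.8, 0.0, -0.6]
grip_width: 0.0352
time: 33.0
tool_pos: [0.5422, 0.0509, 0.1714]
ee_rot: [0.031, 0.999, -0.005, -0.015]
force: [-0.1, 0.1, 0.3]
grip_width: 0.0349
[0.54224562 0.05091041 0.17141731] [ 0.03057164  0.99941342 -0.0049215  -0.01462789] [-0.08700661  0.09542748  0.31963245] [ 0.099175    0.02643014 -0.00300856]
```

View pics/s19.png

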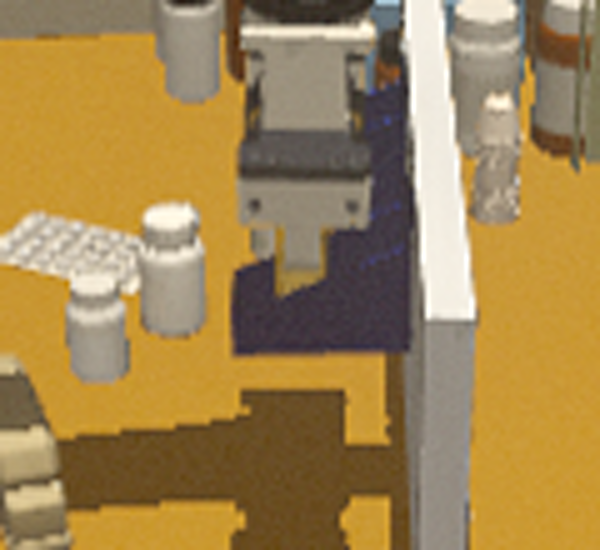

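```bash
python3 -m jog '0 0 -0.001 0 -1;0 0 0 0 -1'; python3 -m jog '0 0 -0.001 0 -1;0 0 0 0 -1'
```

```text
time: 33.3
tool_pos: [0.5424, 0.051, 0.1705]
ee_rot: [0.031, 0.999, -0.005, -0.014]
force: [-0.2, -1.0, 0.1]
grip_width: 0.0351
time: 33.55
tool_pos: [0.5429, 0.0514, 0.1703]
ee_rot: [0.03, 0.999, -0.005, -0.014]
force: [-0.1, 0.7, -0.1]
grip_width: 0.0347
```

```bash
python3 -m jog '0 0 -0.001 0 -1;0 0 0 0 -1'; python3 -c "
from bench import r
s=r.read_state();print(s['tool_pos'],s['force'],s['moment'],s['q'],s['joint_velocities'])"
```

```text
time: 33.8
tool_pos: [0.5433, 0.0518, 0.1701]
ee_rot: [0.03, 0.999, -0.004, -0.013]
force: [-0.7, -0.4, 0.5]
grip_width: 0.0349
[0.54325749 0.05176495 0.17012842] [-0.7001844  -0.4061381   0.53518253] [ 0.0431214   0.22521019 -0.04102735] [-0.16164554  0.36505088  0.0183377   1.85680901 -0.00335575  0.94770189
  1.36766093] [ 0.00207459 -0.00057442  0.0021405   0.00102316 -0.00028745  0.00355931
  0.00068396]
```

```bash
python3 -m jog '0 0 0 0 -0.2;0 0 0 0 0;0 0 0 0 0.3;0 0 0 0 0.4;0 0 0 0 0.4'; python3 - <<'E'
from h import *
s=r.read_state();print(s['tool_pos'],s['ee_rot'],s['force'],s['moment'],s['grip_width'])
im=r.read_camera('side'); cv2.imwrite('pics/s20.png',cv2.resize(im[150:260,220:340,::-1],None,fx=5,fy=5,interpolation=cv2.INTER_CUBIC)[:600])
E
```

```text
time: 34.42
tool_pos: [0.5428, 0.0513, 0.1691]
ee_rot: [0.031, 0.999, -0.005, -0.014]
force: [0.0, -0.1, -0.2]
grip_width: 0.0638
[0.54284988 0.05125881 0.16914507] [ 0.03050719  0.99942659 -0.00464091 -0.01393763] [ 0.00245752 -0.05166588 -0.23851897] [ 0.02040903 -0.09204491 -0.00499933] 0.0638297064111769
```

View pics/s20.png

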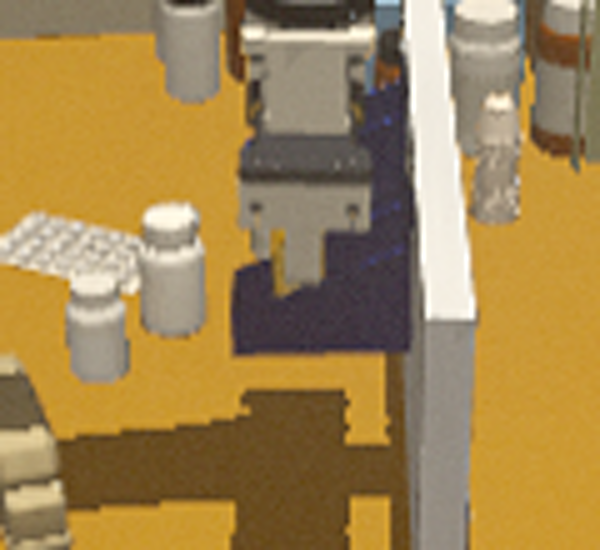

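Released; the vial stands and the bin is unmoved. Now straight up, clear of the vial, then back.

```bash
python3 -m jog '0 0 0.01 0 0.4;0 0 0.02 0 0.4;0 0 0.03 0 0.4;0 0 0.03 0 0.4;-0.02 0 0.03 0 0.4;-0.04 0 0.01 0 0.4;-0.04 0 0 0 0.4;-0.04 0 0 0 0.4;-0.02 0 0 0 0.4;0 0 0 0 0.4'; python3 - <<'E'
from h import *
s=r.read_state();print(s['tool_pos'],s['ee_rot'],s['force'],s['grip_width'])
im=r.read_camera('side'); cv2.imwrite('pics/s21.png',cv2.resize(im[150:260,220:340,::-1],None,fx=5,fy=5,interpolation=cv2.INTER_CUBIC)[:600])
im=r.read_camera('top'); cv2.imwrite('pics/t21.png',cv2.resize(im[140:290,160:440,::-1],None,fx=2.8,fy=2.8,interpolation=cv2.INTER_CUBIC)[:600])
E
```

```text
time: 35.72
tool_pos: [0.3795, 0.0513, 0.3102]
ee_rot: [0.031, 0.999, -0.004, -0.009]
force: [0.5, -0.4, -0.2]
grip_width: 0.0643
[0.37954804 0.05127468 0.31018392] [ 0.03062493  0.99948073 -0.00371952 -0.00930346] [ 0.54214841 -0.44711891 -0.18307122] 0.06433071578075292
```

View pics/s21.png

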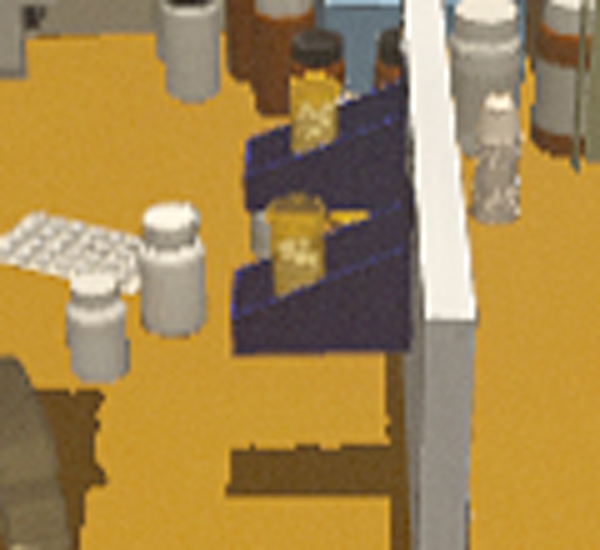

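View pics/t21.png

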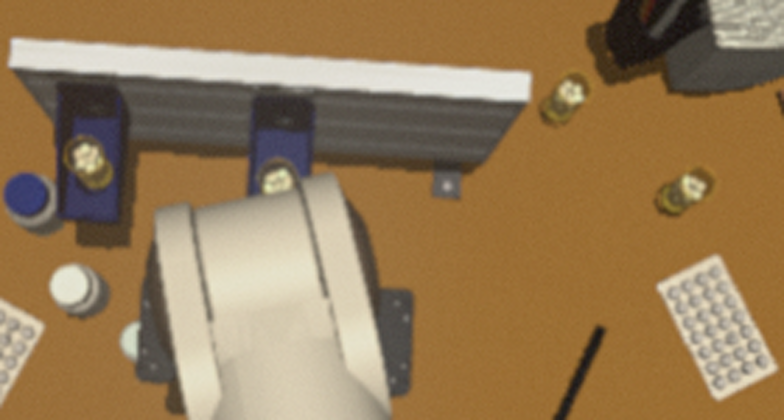

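```bash
python3 -m jog '0 -0.02 0.03 -10 0.4;0.02 -0.01 0.03 -10 0.4;0.02 -0.01 0.02 -10 0.4;0.02 0 0.01 -10 0.4;0.01 0 0 -10 0.4;0.01 0 0 -10 0.4;0 0 0 -10 0.4;0 0 0 -10 0.4;0 0 0 -7 0.4;0 0 0 0 0.4;0 0 0 0 0.4'; python3 - <<'E'
from h import *
s=r.read_state();print(s['tool_pos'],s['ee_rot'],s['force'],s['time'])
np.savez('w22.npz',p=s['tool_pos'],q=s['ee_rot'])
im=r.read_camera('wrist'); cv2.imwrite('pics/w22.png',im[:,:,::-1])
im=r.read_camera('top'); cv2.imwrite('pics/t22.png',cv2.resize(im[155:230,170:290,::-1],None,fx=6,fy=6,interpolation=cv2.INTER_CUBIC)[:600])
E
```

```text
time: 37.2
tool_pos: [0.4754, 0.0076, 0.4021]
ee_rot: [0.728, 0.686, 0.003, -0.009]
force: [0.6, 0.4, -0.3]
grip_width: 0.064
[0.47538052 0.00761833 0.40209429] [ 0.7278495   0.68567535  0.00332799 -0.00856424] [ 0.5774413   0.37378639 -0.30818143] 37.2
```

View pics/w22.png

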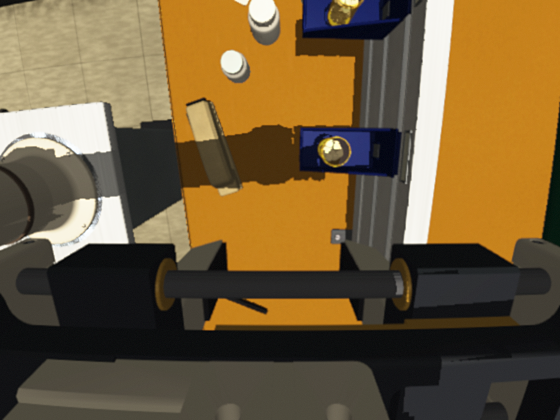

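View pics/t22.png

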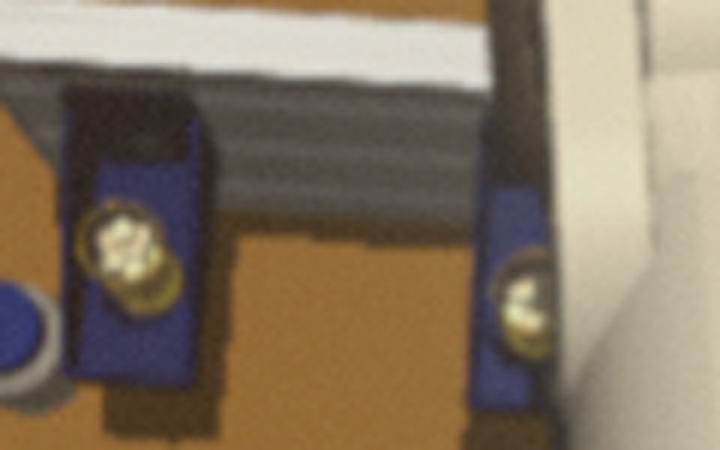

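```bash
python3 - <<'E'
from h import *
w=cv2.imread('pics/w22.png')
cv2.imwrite('pics/w22c.png',cv2.resize(w[115:190,285:435],None,fx=5.3,fy=5.3,interpolation=cv2.INTER_CUBIC))
E
```

```text
(no output)
```

View pics/w22c.png

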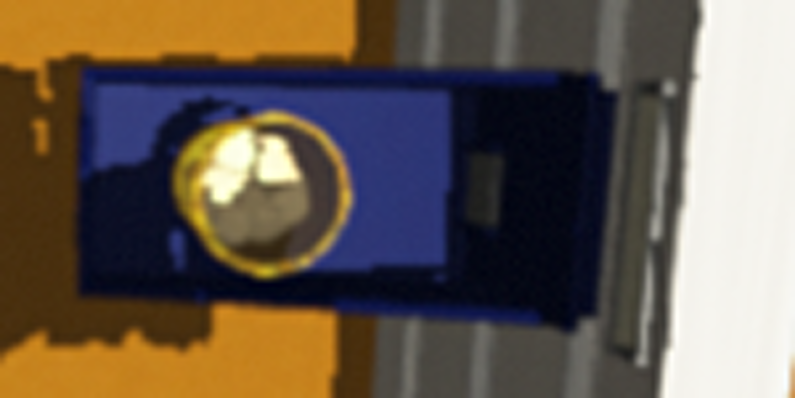

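```bash
python3 - <<'E'
from h import *
d=np.load('w22.npz'); W=cal('wrist',d['p'],d['q'])
f=lambda u,v:(285+(u-2.2)/5.3,115+(v-2.2)/5.3)
n=np.array([np.cos(np.radians(-3.9)),np.sin(np.radians(-3.9)),0]);t=np.array([-n[1],n[0],0])
def yb(X): return ((X-np.array([.607,.0455,0]))@t*1000).round(1), ((X-np.array([.607,.0455,0]))@n*1000).round(1)
for z in (.209,.213): print('plate',z,[yb(onz(W,f(*u),z)) for u in [(612,92),(576,328)]])
for z in (.24,): print('label',[yb(onz(W,f(*u),z)) for u in [(655,88),(622,350)]])
print('nose',[yb(onz(W,f(*u),.144)) for u in [(83,70),(80,295)]])
print('rim',[yb(onz(W,f(*u),.117+.084)) for u in [(265,193),(265,113),(265,277)]])
E
```

```text
plate 0.209 [(np.float64(25.0), np.float64(3.7)), (np.float64(-26.5), np.float64(0.5))]
plate 0.213 [(np.float64(24.9), np.float64(2.3)), (np.float64(-26.0), np.float64(-1.0))]
label [(np.float64(25.5), np.float64(0.8)), (np.float64(-26.8), np.float64(-0.8))]
nose [(np.float64(29.4), np.float64(-108.1)), (np.float64(-27.9), np.float64(-107.7))]
rim [(np.float64(1.8), np.float64(-69.5)), (np.float64(19.3), np.float64(-70.3)), (np.float64(-16.9), np.float64(-68.7))]
```

```bash
python3 -c "
from bench import r
print(r.finish_job(), r.read_state()['time'])"
```

```text
the job is handed in; nothing more can be done
the job is handed in; nothing more can be done
```

The small blue bin hangs in the top groove under the free label holder. The leftmost worktop vial, first seen at top-camera pixel (330, 255), stands upright in it. I handed the job in at about 37 s of the 72 s allowed.

**What I did**
- **Tilting:** moves can't tilt the tool, so I tipped the bin to about 31° by turning it in a light grip about its back edge on the table. I then tightened the grip to carry it.
- **Hanging:** I felt for the slot edges by touch, at about 1.5–3 N. I worked the lip in, swung the bin down on the slot edge and let go, and it hung on its catch.
- **Pressing home:** I pressed the nose with shut fingers, at most 9.4 N on the bin, until it would go no further.
- **Vial:** I lowered it to the bin floor by feel, released it and backed off.

**Last checks**
- **Bin seating:** the bin stayed level after I withdrew, like its twin.
- **Bin position:** its back plate and the label holder have the same centre to within 1 mm. The nose measured 108 mm from the estimated face, where about 110 mm would mean flush. I therefore take it as flush within camera error.
- **Snap:** I did not see the catch snap directly. I inferred it from the hard stop and from the bin staying level.
- **Vial:** its rim sits about 2 mm off the bin's centre line, and it looks upright.
- **Other things:** the other vials and bottles in view looked undisturbed. The amber jar is partly hidden, and I did not check it on its own.

**Disagreements**
- The side camera put the held bin about 3 mm lower than the arm's pose did. Touch put the bin floor about 4 mm lower than I had first worked out. I went by touch.
- The board's top edge measured 26 mm thick, against the 22 mm given. I assumed an overhanging cap and placed the face 2 mm further back.

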